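Turn the scrubbing brush bristles-up in its caddy

ROBOT

A 7-joint arm with a two-finger parallel gripper is mounted at the origin on the work surface. World frame = base frame: x ahead of the robot, y to its left, z up, the work surface at z = 0. Lengths are in m, angles in rad, forces in N, time in s.
With the tool pointing down it reaches from about 0.425 to 0.925 m from the base axis. Payload 6.8 kg.
Tool frame: the origin (TCP) lies on the centre line of the jaws, within the pads' length; the fingertips stand 11 mm ahead of it and the grasp point (between the pads) lies 8 mm behind it; x points along the fingers, z is the direction in which the jaws open and shut, and the axes are right-handed (so a half turn about x gives the same grasp; the last joint's range is limited). The gripper opens to 88 mm and grips with 3 to 60 N. Pads are 20 mm wide; open, the fingers measure 115 mm over their backs; the gripper's body (75 mm by 178 mm) begins 61 mm behind the grasp point.
Start: joints at [1.217, 0.477, 0.022, 1.555, -0.011, 1.109, -0.083], TCP at [0.164, -0.655, 0.195] pointing down, gripper open.
Joint ranges: [-2.96, 2.96], [-0.34, 2.1], [-1.41, 1.46], [0.24, 2.44], [-1.37, 4.51], [0.17, 1.92], [-2.96, 2.96]. Speed limits (rad/s): [2.39, 2.39, 3.14, 3.14, 3.14, 3.14, 3.14].

INTERFACE

Orientations are given as a unit quaternion [x, y, z, w].
In Python, from plant import arm, vision, models gives the robot as it stands.
- The arm moves only by the shell command python3 -m creep 'ROWS'. ROWS is JSON, a list of rows, each a list of 7 numbers: the turn, a rotation vector about the world's x, y, z in rad, then the shift along the world's x, y, z in cm, then the finger opening in cm, from 0 to 8.78. In form: [[rx, ry, rz, dx, dy, dz, hand], ...]. A call has 1 to 20 rows; each row is the pose to reach, as a shift and turn from the pose commanded when the call began; what a row does not reach only later rows make up. A row lasts 1/10 s, in which the tool goes at most 50 mm and 8.59 degrees, less where a joint would pass 70% of its speed; a pose out of reach is approached as far as the arm can. A call with a gripper value outside its range is refused whole. The fingers move at their own pace and stop on an object; the grip force is fixed at half the most. Time passes only in rows, so rows that repeat a pose let the fingers close. It gives the time, the measured TCP pose, the force and the opening at its end, in the units of the state.
- arm.sense(): the state, without advancing time (a new reading comes with each control period).
- vision.grab_frame(name): name is "scene" or "side" or "wrist"; returns the picture (384x512x3 uint8, red, green, blue); there is no depth.
- vision.calibration(name): a dict with "intrinsics" (3x3 intrinsics, pixels), "k1" (the pictures are not rectified: a ray, as slopes to the right and down, at radius r is drawn at 1 + k1 r^2 times it, then the intrinsics apply), "rvec" (rotation vector, rad) and "tvec" (3), from world to camera coordinates, as OpenCV has them. Camera axes: x right, y down, z forward; pixel columns grow to the right and rows downward; lengths in m; the calibration is good to about 2 mm. A picture is of the moment at which its call begins: read the wrist's pose just before it. calibration takes no time and is no camera call; for the wrist camera it gives the pose at the moment of the call.
- arm.close_job(): hands the job in, once; it reports no verdict.
Trained networks look in the newest picture that a camera, given by its name, has taken for a name from the list of things; names that differ only in an ending like _2 or _b are one class to them, and where a whole thing is asked for, a point or a joint stands for the part that bears it (a point fixed in the world has none). Each returns a list of dicts, best first, with "p" (0 to 1); they miss things now and then, are a little off and sometimes report something else, mostly with a low value. They report only what shows in the picture. A call takes as long as a camera call. They do not tell look-alikes from the thing itself.
- models.outline_of(label, camera): "mask" (384x512 bool, what is visible of it) and "position" ([column, row] in pixels, amid what is visible of it).
- models.tip_of(label, camera): "position" ([column, row] in pixels: a listed point, or the origin of a listed thing).
The state is a dict: "time": time; "joint_pos": joint angles; "qd": joint speeds; "joint_efforts": joint torques, N m; "tool_pos": TCP position; "ee_rot": TCP orientation; "wrist_force": force on the tool from outside, world axes, zero at the start; "ft_torque": the same for the moment, N m; "finger_gap": finger opening in m.
Only numpy, scipy, OpenCV 4.12 (cv2) and the standard library are available. Lean on these libraries where they do the work, as an engineer would, in place of code of your own. Each camera call takes 0.05 s, during which the arm holds its last target.

TASK

The large scrubbing brush was put back in the steel caddy bristles-down and will not dry. Take it out, turn it end for end and stand it back in the caddy, handle down on the caddy's floor and bristles up at the top. Leave the other two brushes standing in the caddy as they are, and the caddy upright where it stands.

Things in the scene. Friction and masses are not known exactly. Their poses are not given: they have to be found in the camera images.
- caddy: Loose open-topped steel brush caddy, 1.1 kg, 102 (x) x 204 (y) x 135 (z) mm, sheet 3 mm. Three equal bays side by side along y, centred on y = -67, 0, +67 mm, each 96 mm long (x) and 64 mm wide (y) inside. End walls (facing x) and outer sides rise to 135 mm, the two dividers to 123 mm. Origin: centre of the underside, z up. Each bay holds one brush, in any order.
- caddy_floor (a point): Middle of the caddy's inner floor, which is 9 mm above its underside (axes as the caddy's).
- brush: Large scrubbing brush, 240 mm long, 90 to 156 g, white and grey plastic. z axis from handle to head. Straight flat handle 12 (x) x 18 (y) mm, 175 mm long; flat head 12 x 34 mm is the last 65 mm; bristle block 28 mm wide and 58 mm long stands out 14 mm on the head's +x face only. Origin on the axis, 166 mm from the handle end; centre of mass 44 mm from the origin toward the handle end.
- brush_end (a point): Centre of the end face of the scrubbing brush's handle (axes as the brush's). At the start it is up: the brush stands head-down in a bay, head in the bottom corner at the caddy's -x end, bristles on the under side, handle leaning about 36 degrees from vertical over the caddy's +x wall, with about 85 mm showing beyond the rim.
- brush_top (a point): Centre of the end face of the scrubbing brush's bristle head (axes as the brush's). Standing handle-down in a bay, the brush leans about 35 degrees from vertical over an end wall.
- bottle_brush: Bottle brush, 232 mm long, standing handle-down in another bay: round white handle 14 mm thick, thin steel stem, round bristle head 28 mm thick and 80 mm long. z axis from handle to head; origin on the axis 76 mm from the handle end. Leans about 34 degrees from vertical over the caddy's -x wall.
- detail_brush: Small flat brush, 210 mm long, standing handle-down in the third bay: handle 10 x 14 mm, head 16 mm wide with a few bristles. z axis from handle to head; origin on the axis 77 mm from the handle end. Leans about 35 degrees over the caddy's -x wall.
- mat: Fixed dark ribbed rubber mat, 300 (x) x 220 (y) x 4 mm, flat on the counter and kept clear, room to lay a brush down. Origin: centre of the underside. The rest of the counter may be used too.
Things that resemble listed ones, but are neither listed nor needed, are in the scene too. What is shaped like the brush but green is not meant.

How it is judged:
By the outcome, as a careful person would: the job done as asked, in the order asked, and still so for the second after the job is handed in, with the robot touching nothing.
It also fails if it takes over 70 s, if anything falls off the work surface, if the arm or the gripper's body presses on something with over 40 N, if the wrist force passes 120 N, or if a joint passes its speed limit or range.

## Working session

There is one attempt and no reset: what is moved stays moved. The work goes in short steps, Python scripts to look and compute and a shell command to move; the robot and the scene stay as the last step left them, time stands still between calls to the robot, and variables do not carry over. Pictures are saved under pics/ and viewed, and the job is handed in when it is done.

```bash
ls; mkdir -p pics; python3 - <<'E'
from plant import arm, vision, models
import cv2
print(arm.sense())
for n in ["scene","side"]:
    im=vision.grab_frame(n); cv2.imwrite(f"pics/{n}0.png",cv2.resize(im[:,:,::-1],(800,600),interpolation=cv2.INTER_CUBIC))
    print(n,vision.calibration(n))
    for l in ["brush","brush_end","caddy","caddy_floor","bottle_brush","detail_brush","mat"]:
        f=models.tip_of(l,n); print(l,[(round(d['p'],2),[round(float(v),1) for v in d['position']]) for d in f])
E
```

```text
pics
{'time': 0.0, 'joint_pos': array([ 1.21693496,  0.4777937 ,  0.02236557,  1.55640208, -0.01147374,
        1.10931576, -0.08310357]), 'qd': array([-0.00036445,  0.00092894, -0.00115515,  0.00110575, -0.00154255,
        0.00011775,  0.00084555]), 'joint_efforts': array([-1.08645918e-04, -5.82835686e+01,  1.53476972e+00, -2.72600502e+01,
       -5.43757912e-02,  1.70996814e-02,  1.48325498e-04]), 'tool_pos': array([ 0.16402825, -0.65411265,  0.19400743]), 'ee_rot': array([ 0.43528269,  0.55805041, -0.43460088,  0.55698365]), 'wrist_force': array([0.37644549, 0.38703058, 0.16693728]), 'ft_torque': array([-0.02619751, -0.00439495, -0.02399848]), 'finger_gap': 0.0877451390861717}
scene {'intrinsics': array([[437.2529611 ,   0.        , 253.47802742],
       [  0.        , 437.2529611 , 197.25826036],
       [  0.        ,   0.        ,   1.        ]]), 'k1': -0.1611700657282055, 'rvec': array([ 2.21155711,  1.34231501, -0.43269993]), 'tvec': array([-0.18434538, -0.22760164,  1.61387811])}
brush [(0.58, [175.1, 218.7]), (0.56, [302.3, 128.4]), (0.47, [228.3, 243.8])]
brush_end [(0.89
[... 279 characters left out ...]
270.5])]
side {'intrinsics': array([[371.15272209,   0.        , 252.02124816],
       [  0.        , 371.15272209, 189.13114728],
       [  0.        ,   0.        ,   1.        ]]), 'k1': -0.06995154360478775, 'rvec': array([ 0.90140911, -2.58456703,  0.98498754]), 'tvec': array([0.31584686, 0.30352026, 0.98892216])}
brush [(0.93, [317.8, 190.5]), (0.92, [247.7, 361.2]), (0.5, [257.8, 168.4])]
brush_end [(0.73, [208.9, 309.2]), (0.72, [225.4, 135.1]), (0.61, [327.1, 235.5])]
caddy [(0.95, [267.1, 174.6])]
caddy_floor [(0.75, [260.5, 158.1]), (0.6, [262.3, 172.6])]
bottle_brush [(0.52, [267.0, 146.2])]
detail_brush [(0.7, [259.8, 159.0]), (0.31, [258.6, 172.0])]
mat [(0.93, [166.7, 247.3])]
```

View pics/scene0.png

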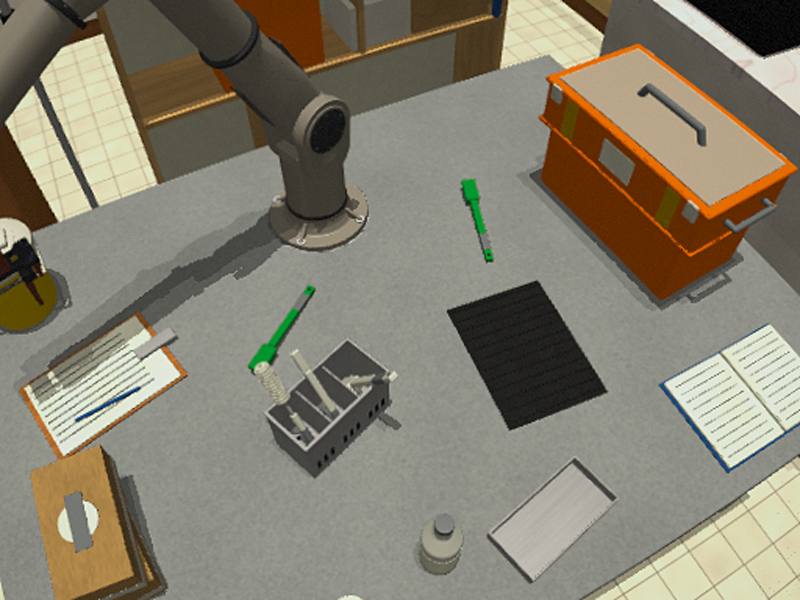

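View pics/side0.png

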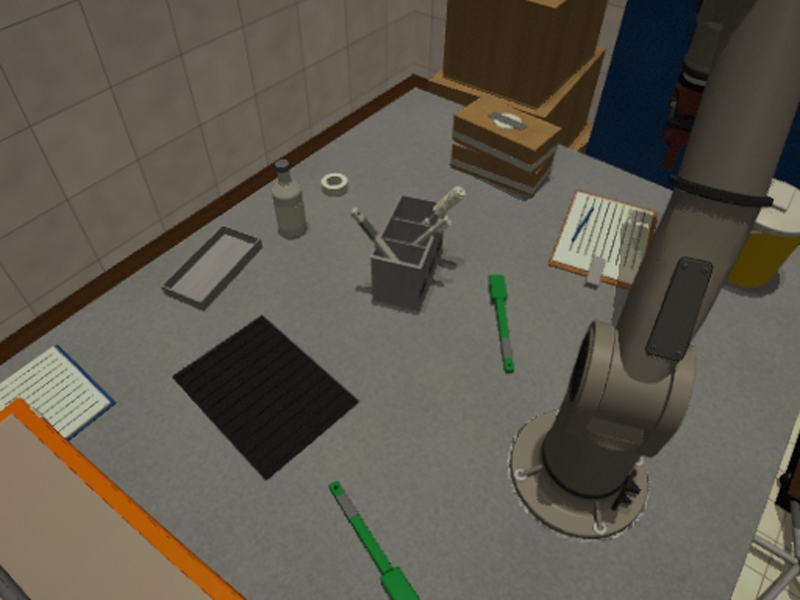

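The caddy sits at about (330,408) in the scene view and (408,255) in the side view. Three things could be taken for the brush:
- the grey/white handle over the caddy's +x wall: scene (392,377), side (357,213)
- a green brush: scene (285,330)
- a green brush: scene (478,220)

I choose the one in the caddy. Next I check it in close crops.

```bash
cat > h.py <<'E'
import numpy as np, cv2
from plant import arm, vision, models
def cam(n,c=None):
    c=c or vision.calibration(n); R=cv2.Rodrigues(np.array(c['rvec']))[0]
    return np.array(c['intrinsics']),c['k1'],R,np.array(c['tvec']).ravel()
def ray(n,px,c=None):
    K,k1,R,t=cam(n,c)
    u=cv2.undistortPoints(np.array([[px]],float),K,np.array([k1,0,0,0.])).ravel()
    d=R.T@np.array([u[0],u[1],1]); return -R.T@t, d/np.linalg.norm(d)
def proj(n,P,c=None):
    K,k1,R,t=cam(n,c)
    return cv2.projectPoints(np.array(P,float).reshape(-1,3),R,t,K,np.array([k1,0,0,0.]))[0].reshape(-1,2)
def atz(n,px,z,c=None):
    o,d=ray(n,px,c); return o+d*(z-o[2])/d[2]
def tri(rs):
    A=np.zeros((3,3));b=np.zeros(3)
    for o,d in rs:
        M=np.eye(3)-np.outer(d,d);A+=M;b+=M@o
    p=np.linalg.solve(A,b); return p,[np.linalg.norm(np.cross(p-o,d))*1e3 for o,d in rs]
def crop(n,x0,y0,w,h,name,s=8,draw=None,im=None):
    im=vision.grab_frame(n) if im is None else im
    im=im[:,:,::-1].copy()
    c=cv2.resize(im[y0:y0+h,x0:x0+w],None,fx=s,fy=s,interpolation=cv2.INTER_CUBIC)
    if draw is not None:
        for a,b in draw:
            f=lambda q:tuple(int(v) for v in ((q[0]-x0+.5)*s,(q[1]-y0+.5)*s))
            cv2.line(c,f(a),f(b),(0,0,255),1)
    cv2.imwrite("pics/"+name,c)
E
python3 - <<'E'
from h import *
crop("scene",155,210,105,100,"s1.png",6)
crop("side",215,110,95,95,"d1.png",6)
E
```

```text
(no output)
```

View pics/s1.png

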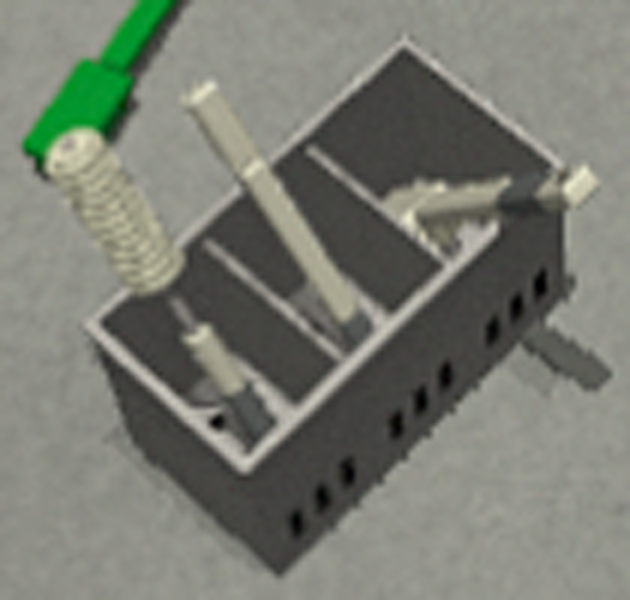

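View pics/d1.png

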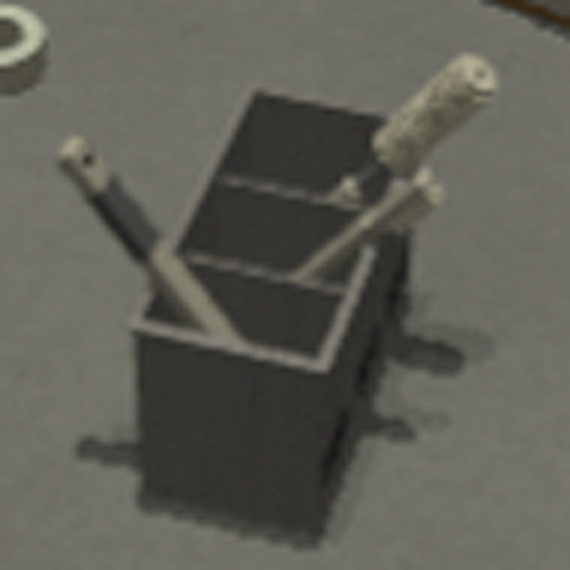

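Scene crop: the brush handle, white with a grey band and white tip, leaves the +y or -y end bay over the caddy's +x wall, and its end is at crop (580,185). Side crop: its end is at (75,155). It isn't green, so it matches the description. Now I'll fit the caddy pose.

```bash
python3 - <<'E'
from h import *
from scipy.optimize import least_squares
S=lambda x,y:(155+x/6-.5,210+y/6-.5); D=lambda x,y:(215+x/6-.5,110+y/6-.5)
# order: brush-side+x, brush-side -x, far -x, far +x
sc=[S(565,172),S(405,42),S(90,325),S(245,468)]; sd=[D(137,322),D(325,365),D(395,120),D(258,95)]
for a,b in zip(sc,sd): print(tri([ray("scene",a),ray("side",b)]), atz("scene",a,.135),atz("side",b,.135))
e=tri([ray("scene",S(583,185)),ray("side",D(75,152))]);print("end",e)
for sgn in (1,-1):
  L=np.array([[.051,sgn*.102,.135],[-.051,sgn*.102,.135],[-.051,-sgn*.102,.135],[.051,-sgn*.102,.135]])
  def W(p,L): c,s=np.cos(p[2]),np.sin(p[2]); return L@np.array([[c,-s,0],[s,c,0],[0,0,1]]).T+[p[0],p[1],0]
  for th in np.arange(4)*np.pi/2:
    def f(p): q=W(p,L); return np.r_[(proj("scene",q)-sc).ravel(),(proj("side",q)-sd).ravel()]
    c0=atz("scene",(211,270),.1)
    r=least_squares(f,[c0[0],c0[1],th]); print(sgn,r.x,r.cost, np.round(r.fun,1) if r.cost<50 else '')
E
```

```text
(array([ 0.53093782, -0.0838692 ,  0.13187399]), [np.float64(2.240561436689978), np.float64(2.240561436689952)]) [ 0.53415764 -0.08303029  0.135     ] [ 0.52760258 -0.08340615  0.135     ]
(array([ 0.434119  , -0.11877995,  0.1340294 ]), [np.float64(0.9708899490158448), np.float64(0.9708899490157951)]) [ 0.43547304 -0.11832529  0.135     ] [ 0.43308107 -0.11888678  0.135     ]
(array([ 0.51355549, -0.30338185,  0.13813903]), [np.float64(6.555254332360532), np.float64(6.555254332360564)]) [ 0.50659994 -0.30786551  0.135     ] [ 0.51837674 -0.29982094  0.135     ]
(array([ 0.59797269, -0.27365163,  0.12900041]), [np.float64(1.487632521632409), np.float64(1.4876325216324695)]) [ 0.60180585 -0.2729875   0.135     ] [ 0.59273632 -0.26909909  0.135     ]
end (array([ 0.58097691, -0.09887845,  0.21003737]), [np.float64(1.7378111169217756), np.float64(1.7378111169217634)])
1 [ 0.51908452 -0.19498481  0.36650462] 12.965912316001383 [-0.2 -1.3  0.  -0.2 -0.   0.5  0.6  0.3 -1.  -0.  -0.7 -0.1  4.  -0.1
 -1.9 -1.6]
1 [ 0.51908452 -0.19498481  0.36650471] 12.965912315993627 [-0.2 -1.3  0.  -0.2 -0.   0.5  0.6  0.3 -1.  -0.  -0.7 -0.1  4.  -0.1
 -1.9 -1.6]
1 [ 0.51908452 -0.19498481  0.36650468] 12.965912315987211 [-0.2 -1.3  0.  -0.2 -0.   0.5  0.6  0.3 -1.  -0.  -0.7 -0.1  4.  -0.1
 -1.9 -1.6]
1 [ 0.51908452 -0.19498481  6.64968996] 12.965912315989282 [-0.2 -1.3  0.  -0.2 -0.   0.5  0.6  0.3 -1.  -0.  -0.7 -0.1  4.  -0.1
 -1.9 -1.6]
-1 [ 0.51801416 -0.19566562  3.41678256] 4107.93533614341 
-1 [ 0.51801416 -0.19566558  3.41680693] 4107.935330378263 
-1 [ 0.51801416 -0.19566558  3.41680666] 4107.935330422413 
-1 [ 0.51801416 -0.19566549  3.41686609] 4107.935330671135
```

```bash
cat >> h.py <<'E'
from scipy.spatial.transform import Rotation as Rn
CAD=[0.519,-0.195,0.366]
def c2w(L,p=CAD):
    c,s=np.cos(p[2]),np.sin(p[2]); return np.atleast_2d(L)@np.array([[c,-s,0],[s,c,0],[0,0,1]]).T+[p[0],p[1],0]
def w2c(P,p=CAD):
    c,s=np.cos(p[2]),np.sin(p[2]); return (np.atleast_2d(P)-[p[0],p[1],0])@np.array([[c,-s,0],[s,c,0],[0,0,1]])
def cadlines():
    out=[]
    for z in(0,.135):
        k=c2w([[.051,.102,z],[-.051,.102,z],[-.051,-.102,z],[.051,-.102,z]]); out+= [(k[i],k[(i+1)%4]) for i in range(4)]
    for y in(.0335,-.0335):
        k=c2w([[.051,y,.123],[-.051,y,.123]]); out.append((k[0],k[1]))
    return out
def plines(n,L): return [tuple(proj(n,[a,b])) for a,b in L]
E
python3 - <<'E'
from h import *
from scipy.optimize import least_squares
S=lambda x,y:(155+x/6-.5,210+y/6-.5); D=lambda x,y:(215+x/6-.5,110+y/6-.5)
sc=np.array([S(565,170),S(405,42),S(90,325),S(245,468)]); sd=np.array([D(137,322),D(325,365),D(258,95)])
L=np.array([[.051,.102,.135],[-.051,.102,.135],[-.051,-.102,.135],[.051,-.102,.135]])
f=lambda p:np.r_[(proj("scene",c2w(L,p))-sc).ravel(),(proj("side",c2w(L[[0,1,3]],p))-sd).ravel()]
r=least_squares(f,CAD); print(r.x,r.cost,np.round(r.fun,1))
e,_=tri([ray("scene",S(583,185)),ray("side",D(75,152))]); print("end local",w2c(e,r.x))
import h; h.CAD[:]=list(r.x)
# predicted brush
a=np.radians(36); h0=np.array([-.048+.006*np.cos(a)+.0,.067,.009+.02*0+.006*np.sin(a)])
br=[]
hd=w2c(e)[0]-.24*np.array([np.sin(a),0,np.cos(a)]); print("head local",hd)
br=[(e,c2w(hd)[0])]
crop("scene",155,210,105,100,"s2.png",6,plines("scene",cadlines()+br))
crop("side",215,110,95,95,"d2.png",6,plines("side",cadlines()+br))
print("mat",atz("scene",(332.7,223.4),.004),atz("side",(166.7,247.3),.004))
for q in [(478,310),(607,392),(512,428),(447,312),(541,282)]: print(atz("scene",(q[0]*.64,q[1]*.64),.004))
print(Rn.from_quat(arm.sense()['ee_rot']).as_matrix())
E
```

```text
[ 0.51747217 -0.19566554  0.35532316] 3.1730399834646166 [-0.5 -1.  -0.  -0.4 -0.6 -0.3 -0.4 -0.2 -0.8 -0.1 -0.5  0.  -1.  -1.5]
end local [[0.09320944 0.06864832 0.21003737]]
head local [-0.04785902  0.06864832  0.01587329]
mat [0.54295463 0.21110372 0.004     ] [0.55200878 0.22066108 0.004     ]
[0.41974164 0.18568033 0.004     ]
[0.70891192 0.31075636 0.004     ]
[0.68450537 0.10126411 0.004     ]
[0.39371667 0.12485174 0.004     ]
[0.42004841 0.34770209 0.004     ]
[[ 2.42717139e-05  9.69968392e-01  2.43230996e-01]
 [ 2.19614338e-05  2.43230995e-01 -9.69968393e-01]
 [-9.99999999e-01  2.88844967e-05 -1.53982636e-05]]
```

View pics/s2.png

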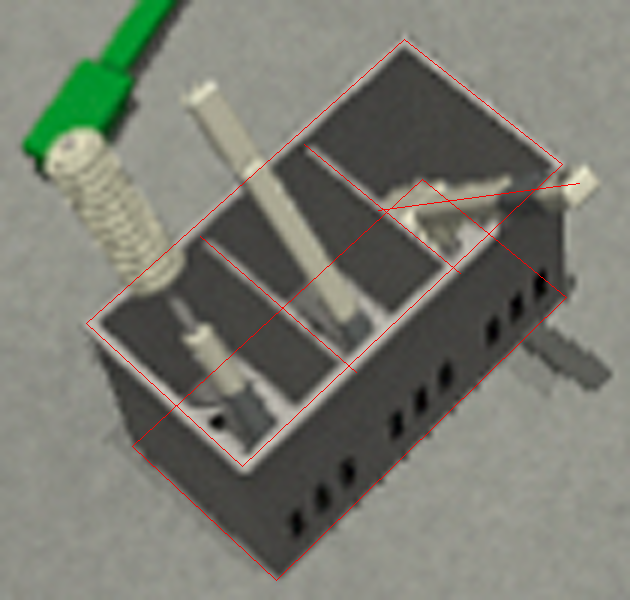

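View pics/d2.png

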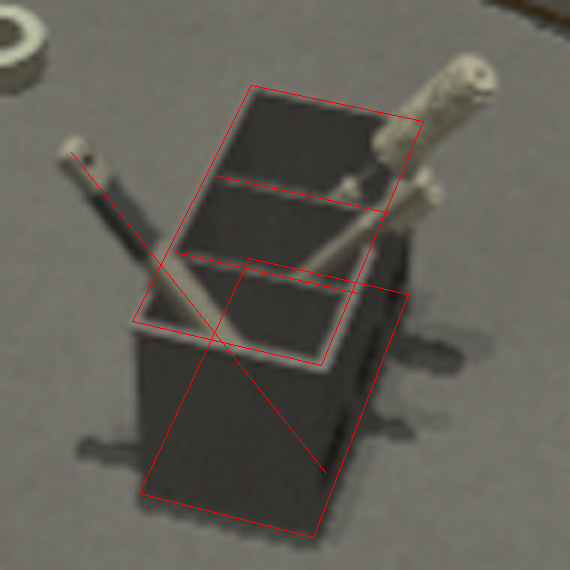

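```bash
sed -i 's/^CAD=.*/CAD=[0.5175,-0.1957,0.3553]/' h.py; cat >> h.py <<'E'
ex,ey,ez=[v-np.array([CAD[0],CAD[1],0]) for v in c2w(np.eye(3))]
def toolR(tx,tz):
    tx=np.array(tx,float);tx/=np.linalg.norm(tx);tz=np.array(tz,float);tz-=tx*(tz@tx);tz/=np.linalg.norm(tz)
    return np.c_[tx,np.cross(tz,tx),tz]
def row(grasp,R,s=None,back=0.):
    """row values (rotvec, cm) to put grasp point at 'grasp' with orientation R, 'back' m behind along tool x"""
    s=s or arm.sense(); tcp=np.array(grasp)+(.008-back)*R[:,0]
    rv=(Rn.from_matrix(R)*Rn.from_quat(s['ee_rot']).inv()).as_rotvec()
    return np.round(rv,3),np.round((tcp-s['tool_pos'])*100,2),np.round(tcp,4)
def gp(s=None):
    s=s or arm.sense(); R=Rn.from_quat(s['ee_rot']).as_matrix(); return s['tool_pos']-.008*R[:,0],R
E
python3 - <<'E'
from h import *
u=np.array([np.sin(np.radians(36)),0,np.cos(np.radians(36))])
g=c2w(np.array([.0932,.0686,.2100])-.040*u)[0]; print(g)
R=toolR(np.sin(np.radians(24))*ex-np.cos(np.radians(24))*ez,-ey)
print(row(g,R,back=.12)); print(row(g,R))
E
```

```text
[ 0.558972   -0.10714192  0.17763932]
(array([ 0.124, -0.4  ,  0.108]), array([35.2 , 53.17,  8.5 ]), array([ 0.5163, -0.123 ,  0.28  ]))
(array([ 0.124, -0.4  ,  0.108]), array([39.78, 54.87, -2.46]), array([ 0.562 , -0.106 ,  0.1703]))
```

```bash
python3 -m creep '[[0,0,0,0,0,6,8.78],[0,0,0,4,5,12,8.78],[0.124,-0.4,0.108,35.2,53.2,14,8.78],[0.124,-0.4,0.108,35.2,53.2,14,8.78],[0.124,-0.4,0.108,35.2,53.2,14,8.78],[0.124,-0.4,0.108,35.2,53.2,14,8.78],[0.124,-0.4,0.108,35.2,53.2,14,8.78],[0.124,-0.4,0.108,35.2,53.2,14,8.78],[0.124,-0.4,0.108,35.2,53.2,14,8.78],[0.124,-0.4,0.108,35.2,53.2,14,8.78],[0.124,-0.4,0.108,35.2,53.2,14,8.78],[0.124,-0.4,0.108,35.2,53.2,14,8.78],[0.124,-0.4,0.108,35.2,53.2,14,8.78],[0.124,-0.4,0.108,35.2,53.2,14,8.78],[0.124,-0.4,0.108,35.2,53.2,14,8.78],[0.124,-0.4,0.108,35.2,53.2,14,8.78],[0.124,-0.4,0.108,35.2,53.2,8.5,8.78],[0.124,-0.4,0.108,35.2,53.2,8.5,8.78],[0.124,-0.4,0.108,35.2,53.2,8.5,8.78]]'
python3 - <<'E'
from h import *
u=np.array([np.sin(np.radians(36)),0,np.cos(np.radians(36))])
s=arm.sense();print(s['time'],s['joint_pos'])
c=vision.calibration("wrist"); im=vision.grab_frame("wrist"); cv2.imwrite("pics/w1.png",im[:,:,::-1])
e=c2w([.0932,.0686,.21])[0]; print("pred end",proj("wrist",e,c))
for l in["brush_end","brush"]: print(l,[(round(d['p'],2),d['position']) for d in models.tip_of(l,"wrist")])
g=c2w(np.array([.0932,.0686,.2100])-.040*u)[0]
R=toolR(np.sin(np.radians(24))*ex-np.cos(np.radians(24))*ez,-ey)
print(row(g,R))
E
```

```text
time: 2.9
tool_pos: [0.5148, -0.1239, 0.2788]
ee_rot: [0.516, 0.485, -0.276, 0.65]
wrist_force: [0.6, -0.2, 0.8]
finger_gap: 0.0877
2.9 [ 0.85229512  0.01821208 -0.56310354  2.03301284 -0.33947394  0.78467976
 -0.72333295]
pred end [[260.33490253 151.22610848]]
brush_end [(0.88, [258.4, 144.9])]
brush [(0.58, [260.0, 246.0])]
(array([0.001, 0.002, 0.001]), array([  4.49,   1.78, -11.15]), array([ 0.562 , -0.106 ,  0.1703]))
```

View pics/w1.png

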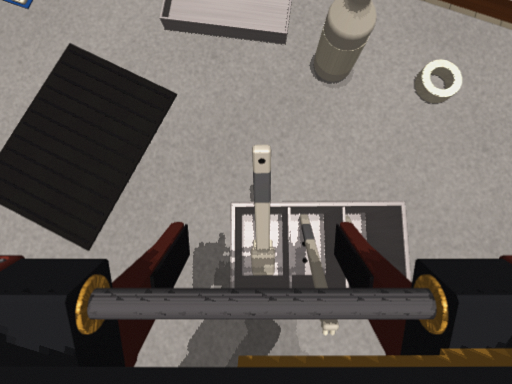

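The wrist view shows the handle end at (261,150), about 6 px from the prediction. The handle runs centrally between the fingers. I'll descend and grip.

```bash
python3 -m creep '[[0,0,0,1.5,0.6,-3.7,8.78],[0,0,0,3,1.2,-7.4,8.78],[0,0,0,4.6,1.8,-11.1,8.78],[0,0,0,4.6,1.8,-11.1,8.78],[0,0,0,4.6,1.8,-11.1,4],[0,0,0,4.6,1.8,-11.1,0],[0,0,0,4.6,1.8,-11.1,0],[0,0,0,4.6,1.8,-11.1,0],[0,0,0,4.6,1.8,-11.1,0],[0,0,0,4.6,1.8,-11.1,0],[0,0,0,4.6,1.8,-11.1,0],[0,0,0,4.6,1.8,-11.1,0]]'
python3 - <<'E'
from h import *
im=vision.grab_frame("wrist"); cv2.imwrite("pics/w2.png",im[:,:,::-1])
s=arm.sense(); print(s['time'],w2c(gp(s)[0]),s['joint_pos'])
E
```

```text
time: 4.25
tool_pos: [0.5622, -0.1047, 0.169]
ee_rot: [0.516, 0.484, -0.274, 0.652]
wrist_force: [0.3, -0.8, 0.1]
finger_gap: 0.0274
4.3 [[0.07030885 0.06975939 0.17621969]] [ 0.73217736  0.23211987 -0.58075085  2.09649967 -0.17950759  0.49483841
 -0.88557392]
```

View pics/w2.png

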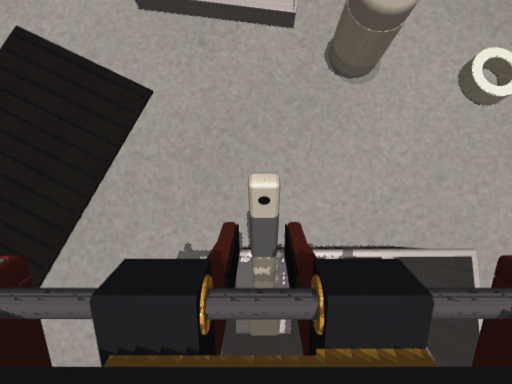

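Still closing on the handle, which is centred at (264,230). I'll finish the close and then lift slightly.

```bash
python3 -m creep '[[0,0,0,0,0,0,0],[0,0,0,0,0,0,0],[0,0,0,0,0,0,0],[0,0,0,0,0,0,0]]'; python3 -m creep '[[0,0,0,0.2,0.1,1,0],[0,0,0,0.4,0.15,2.5,0],[0,0,0,0.4,0.15,4,0],[0,0,0,0.4,0.15,4,0]]'
python3 - <<'E'
from h import *
im=vision.grab_frame("side"); crop("side",190,70,140,130,"d3.png",5,im=im)
E
```

```text
time: 4.7
tool_pos: [0.5623, -0.1047, 0.1689]
ee_rot: [0.516, 0.484, -0.274, 0.652]
wrist_force: [-0.0, -0.0, -1.2]
finger_gap: 0.0004
time: 5.1
tool_pos: [0.5681, -0.1034, 0.2118]
ee_rot: [0.516, 0.482, -0.274, 0.653]
wrist_force: [-0.7, 0.2, -0.5]
finger_gap: 0.0005
```

View pics/d3.png

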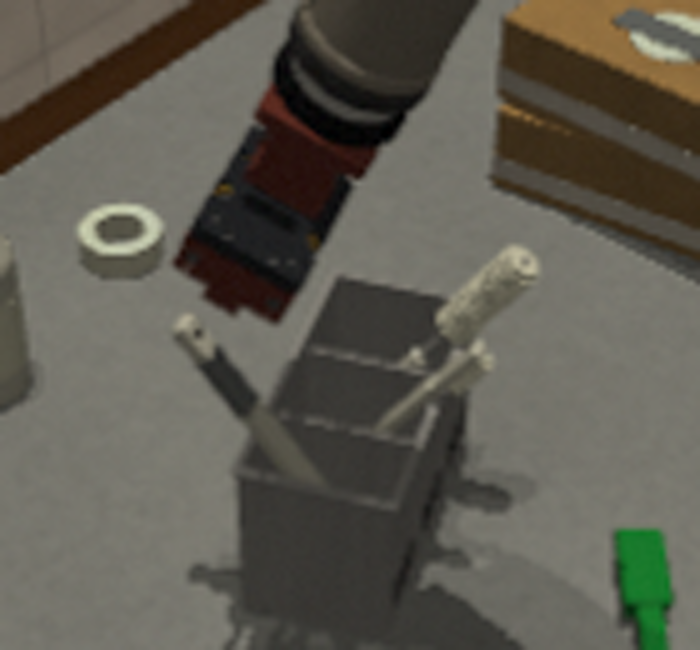

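The fingers closed to 0 without the handle, so my handle position was off. I'll open and re-measure with all three cameras.

```bash
python3 -m creep '[[0,0,0,-2,-0.8,3,8.78],[0,0,0,-2,-0.8,5,8.78],[0,0,0,-2,-0.8,5,8.78],[0,0,0,-2,-0.8,5,8.78],[0,0,0,-2,-0.8,5,8.78]]'
python3 - <<'E'
from h import *
rs=[]
for n,b in [("scene",(195,190,100,80)),("side",(200,100,100,80)),("wrist",(150,60,250,250))]:
    c=vision.calibration(n); im=vision.grab_frame(n); np.save(f"/tmp/{n}.npy",im)
    print(n,c['rvec'],c['tvec'])
    t=models.tip_of("brush_end",n); print(n,[(round(d['p'],2),np.round(d['position'],1)) for d in t], proj(n,c2w([.0932,.0686,.21]),c))
    m=models.outline_of("brush",n); print([(round(d['p'],2),np.round(d['position'],1),int(d['mask'].sum())) for d in m])
    crop(n,*b,f"{n}4.png",3 if n=="wrist" else 7,im=im)
    import pickle; pickle.dump((c,m),open(f"/tmp/{n}.pkl","wb"))
E
```

```text
time: 5.65
tool_pos: [0.5455, -0.1108, 0.2574]
ee_rot: [0.515, 0.485, -0.274, 0.651]
wrist_force: [0.1, -0.5, -1.5]
finger_gap: 0.037
scene [ 2.21155711  1.34231501 -0.43269993] [-0.18434538 -0.22760164  1.61387811]
scene [(0.88, array([312. , 167.2])), (0.48, array([250.6, 242.2]))] [[250.98811175 240.19210167]]
[(0.82, array([238.9, 244.9]), 189), (0.79, array([175.8, 217.7]), 313), (0.61, array([306. , 137.5]), 261)]
side [ 0.90140911 -2.58456703  0.98498754] [0.31584686 0.30352026 0.98892216]
side [(0.72, array([326.3, 235.5])), (0.6, array([224.4, 135.4])), (0.57, array([209.7, 310.3]))] [[226.45137879 134.95596661]]
[(0.81, array([242.4, 354. ]), 853), (0.59, array([321.3, 199. ]), 469), (0.51, array([240.7, 149.9]), 248)]
wrist [ 2.48231669 -1.72630154  0.12359841] [-0.29496061  0.52534761  0.39203703]
wrist [(0.92, array([262.1, 174.5]))] [[261.67804458 182.43264449]]
[(0.81, array([262.4, 234.1]), 2155)]
```

View pics/scene4.png

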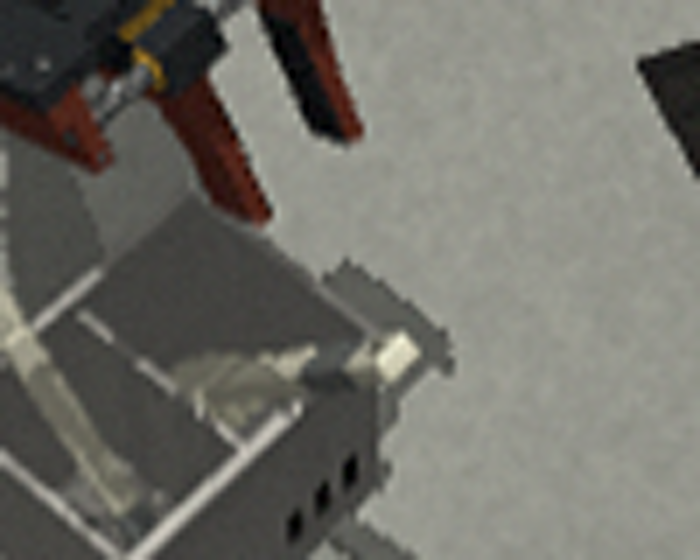

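View pics/side4.png

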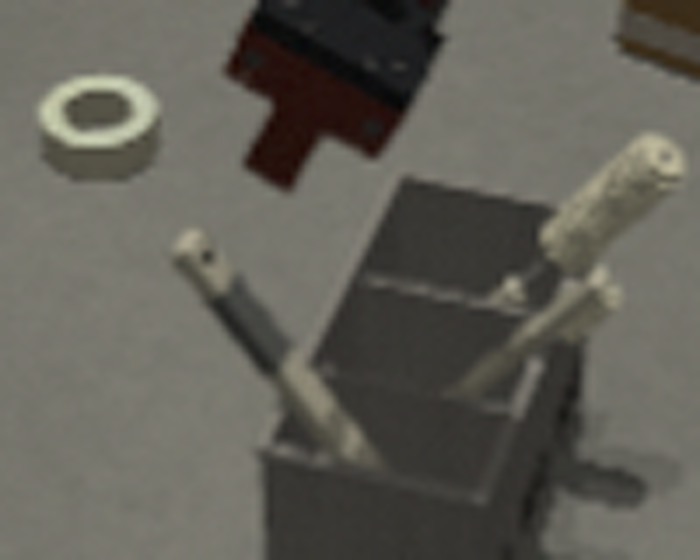

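View pics/wrist4.png

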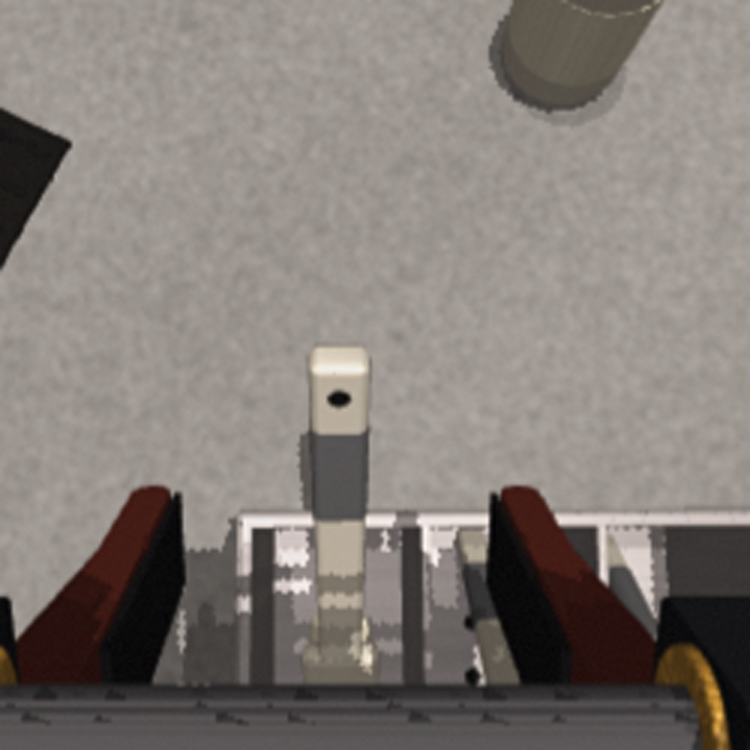

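```bash
python3 - <<'E'
from h import *
import pickle
s=arm.sense(); R=Rn.from_quat(s['ee_rot']).as_matrix(); t=s['tool_pos']
print(R, s['finger_gap'], w2c(t))
w=s['finger_gap']/2
L=[(t+.011*R[:,0]+w*R[:,2],t-.05*R[:,0]+w*R[:,2]),(t+.011*R[:,0]-w*R[:,2],t-.05*R[:,0]-w*R[:,2])]
a=np.radians(36);u=np.array([np.sin(a),0,np.cos(a)]);e=np.array([.0932,.0686,.21])
L.append(tuple(c2w([e,e-.12*u])))
L.append(tuple(c2w([e-.04*u+[0,.009,0],e-.04*u-[0,.009,0]])))
for n,b in [("scene",(195,190,100,80)),("side",(200,100,100,80)),("wrist",(150,60,250,250))]:
    im=np.load(f"/tmp/{n}.npy"); c,m=pickle.load(open(f"/tmp/{n}.pkl","rb"))
    crop(n,*b,f"{n}5.png",3 if n=="wrist" else 7,im=im,draw=[tuple(proj(n,[p,q],c)) for p,q in L+cadlines()])
E
```

```text
[[ 3.80856245e-01  8.56634753e-01  3.48030776e-01]
 [ 1.41610472e-01  3.17918145e-01 -9.37483081e-01]
 [-9.13725886e-01  4.06331088e-01 -2.27340616e-04]] 0.07321247209125191 [[0.05634569 0.06926689 0.25881224]]
```

View pics/scene5.png

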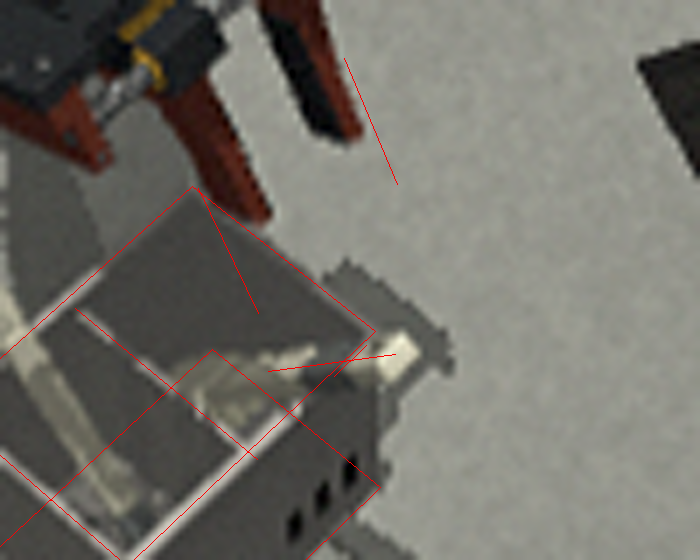

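View pics/side5.png

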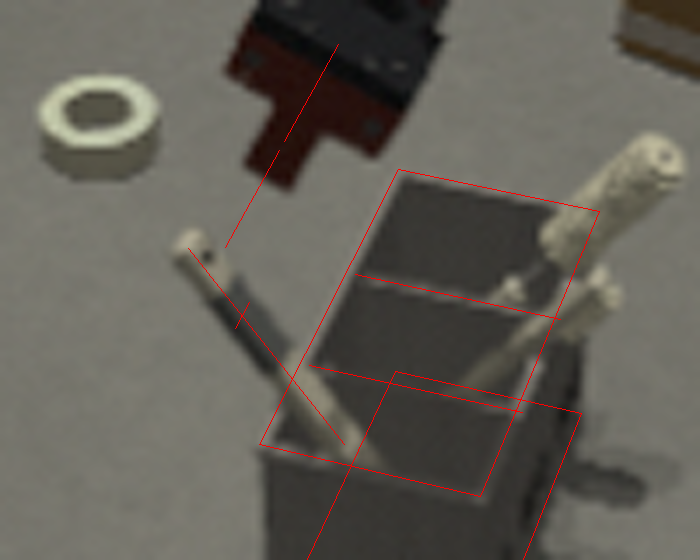

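View pics/wrist5.png

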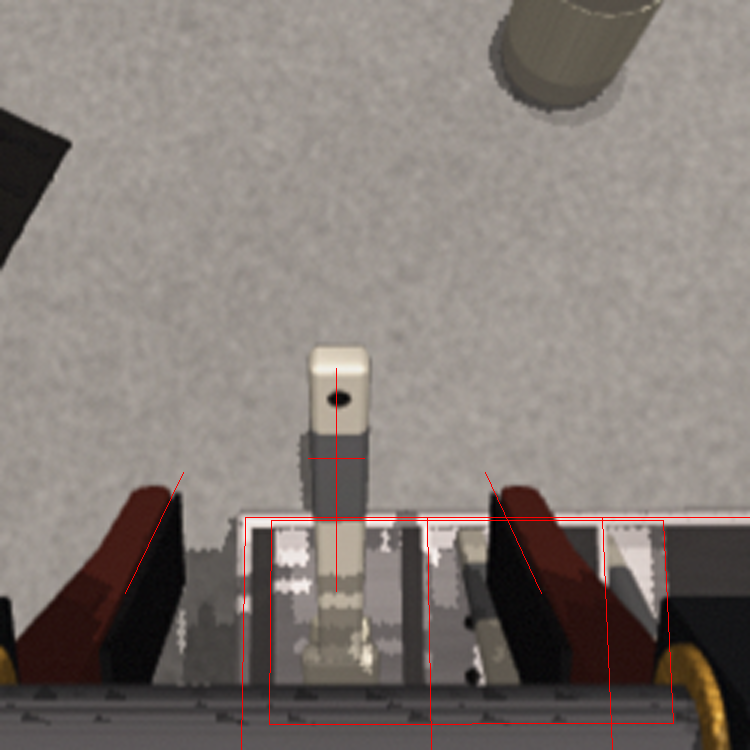

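```bash
python3 - <<'E'
from h import *
s=arm.sense(); R=Rn.from_quat(s['ee_rot']).as_matrix(); t=s['tool_pos']
print(s['finger_gap'],t)
w=s['finger_gap']/2
L=[(t+.011*R[:,0]+w*R[:,2],t-.05*R[:,0]+w*R[:,2]),(t+.011*R[:,0]-w*R[:,2],t-.05*R[:,0]-w*R[:,2])]
for n,b in [("scene",(195,180,80,80)),("side",(210,80,80,80))]:
    im=vision.grab_frame(n); np.save(f"/tmp/{n}.npy",im)
    crop(n,*b,f"{n}6.png",8,im=im,draw=plines(n,L))
s=arm.sense(); print(s['finger_gap'],s['tool_pos'],s['time'])
E
```

```text
0.07321247209125191 [ 0.54623047 -0.1111583   0.25881224]
0.08073710384345649 [ 0.54626279 -0.11121286  0.25891418] 6.2
```

View pics/scene6.png

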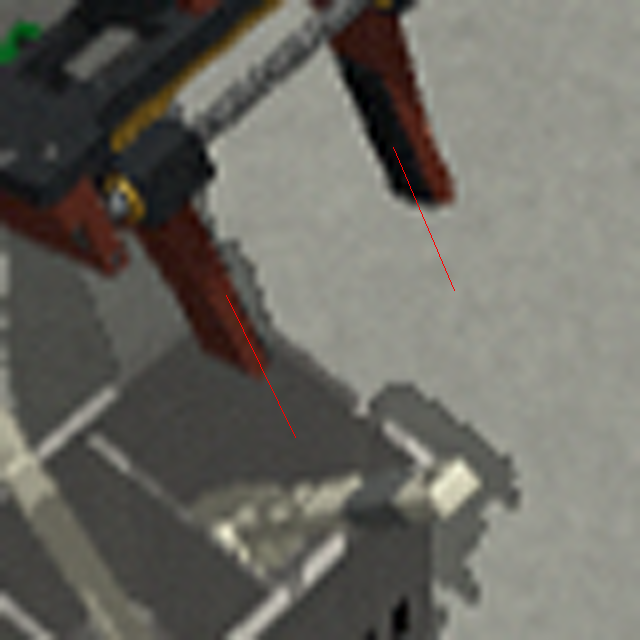

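View pics/side6.png

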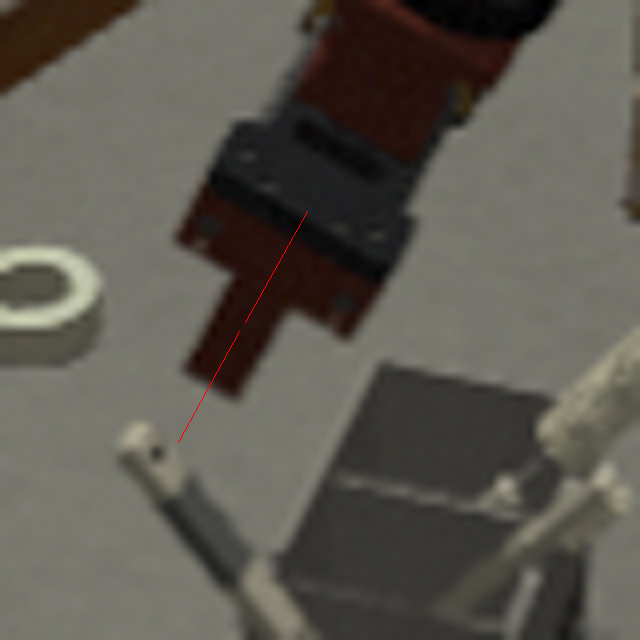

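```bash
python3 - <<'E'
from h import *
s=arm.sense(); R=Rn.from_quat(s['ee_rot']).as_matrix(); t=s['tool_pos']
p,r=tri([ray("scene",(195+430/8-.5,180+198/8-.5)),ray("side",(210+213/8-.5,80+385/8-.5))])
print(p,r,(p-t)@R)
E
```

```text
[ 0.52202685 -0.07638091  0.28186168] [np.float64(0.8286022332726368), np.float64(0.828602233272742)] [-0.02527369 -0.00036001 -0.04108947]
```

The images put the real fingertips 36 mm behind where the stated tool geometry says, measured along the tool axis: -25 mm from the TCP instead of +11. I take the true grasp point to be about 44 mm behind the reported TCP and correct for that.

```bash
sed -i 's/(.008-back)/(.044-back)/; s/-.008\*R\[:,0\], *R/-.044*R[:,0],R/' h.py; grep -n "044" h.py; python3 - <<'E'
from h import *
u=np.array([np.sin(np.radians(36)),0,np.cos(np.radians(36))])
g=c2w(np.array([.0932,.0686,.2100])-.040*u+[.001,0,.001])[0]
R=toolR(np.sin(np.radians(24))*ex-np.cos(np.radians(24))*ez,-ey)
print(row(g,R)); print(w2c(gp()[0]))
E
```

```text
49:    s=s or arm.sense(); tcp=np.array(grasp)+(.044-back)*R[:,0]
53:    s=s or arm.sense(); R=Rn.from_quat(s['ee_rot']).as_matrix(); return s['tool_pos']-.044*R[:,0],R
(array([ 0., -0., -0.]), array([  3.04,   1.06, -12.05]), array([ 0.5767, -0.1006,  0.1384]))
[[0.03847356 0.06920097 0.29911595]]
```

```bash
python3 -m creep '[[0,0,0,1,0.4,-4,8.78],[0,0,0,2,0.7,-8,8.78],[0,0,0,3,1.1,-12,8.78],[0,0,0,3,1.1,-12,8.78],[0,0,0,3,1.1,-12,0],[0,0,0,3,1.1,-12,0],[0,0,0,3,1.1,-12,0],[0,0,0,3,1.1,-12,0],[0,0,0,3,1.1,-12,0],[0,0,0,3,1.1,-12,0],[0,0,0,3,1.1,-12,0],[0,0,0,3,1.1,-12,0],[0,0,0,3,1.1,-12,0],[0,0,0,3,1.1,-12,0]]'
```

```text
time: 7.6
tool_pos: [0.5762, -0.1001, 0.1388]
ee_rot: [0.516, 0.484, -0.274, 0.652]
wrist_force: [-0.5, -0.3, 1.2]
finger_gap: 0.0176
```

Gripped at 17.6 mm, and the handle is 18 mm wide. Now I'll lift straight up.

```bash
python3 -m creep '[[0,0,0,0.2,0.1,1.5,0],[0,0,0,0.4,0.15,4,0],[0,0,0,0.4,0.15,8,0],[0,0,0,0.4,0.15,12,0],[0,0,0,0.4,0.15,16,0],[0,0,0,0.4,0.15,18,0],[0,0,0,0.4,0.15,18,0]]'
python3 - <<'E'
from h import *
im=vision.grab_frame("side"); crop("side",170,60,160,130,"d7.png",5,im=im)
s=arm.sense();print(s['finger_gap'],w2c(gp(s)[0]),s['joint_pos'])
E
```

```text
time: 8.3
tool_pos: [0.5819, -0.099, 0.3224]
ee_rot: [0.516, 0.482, -0.274, 0.654]
wrist_force: [0.3, 0.1, -1.0]
finger_gap: 0.0176
0.01761362364492255 [[0.07489679 0.06894619 0.3598421 ]] [ 0.76012814  0.08495458 -0.59491228  1.87760262 -0.21458551  0.83860743
 -0.92430049]
```

View pics/d7.png

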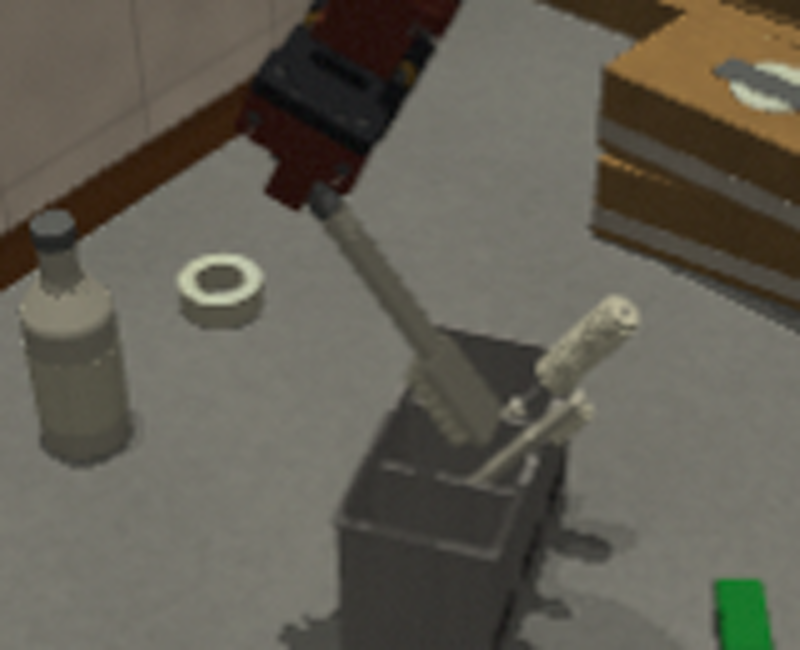

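The brush is out and held, with the head clear of the caddy. Next is the lay-down pose on the mat.

```bash
python3 - <<'E'
from h import *
R=toolR(-.5*ex-.866*ez,-ey)
print(row([.660,.250,.031],R),ex,ey)
E
```

```text
(array([-0.327,  0.885, -0.001]), array([  5.88,  34.12, -32.68]), array([ 0.6394,  0.2423, -0.0071])) [0.93754217 0.34787164 0.        ] [-0.34787164  0.93754217  0.        ]
```

```bash
python3 -m creep '[[0,0,0,0,4,0,0],[0,0,0,1,8,0,0],[-0.327,0.885,0,5.9,34.1,-14,0],[-0.327,0.885,0,5.9,34.1,-14,0],[-0.327,0.885,0,5.9,34.1,-14,0],[-0.327,0.885,0,5.9,34.1,-14,0],[-0.327,0.885,0,5.9,34.1,-14,0],[-0.327,0.885,0,5.9,34.1,-14,0],[-0.327,0.885,0,5.9,34.1,-14,0],[-0.327,0.885,0,5.9,34.1,-14,0],[-0.327,0.885,0,5.9,34.1,-14,0],[-0.327,0.885,0,5.9,34.1,-14,0]]'
python3 - <<'E'
from h import *
R=toolR(-.5*ex-.866*ez,-ey)
im=vision.grab_frame("side"); crop("side",90,60,250,240,"d8.png",3,im=im)
s=arm.sense();print(s['finger_gap'],gp(s)[0],s['joint_pos'],row([.660,.250,.031],R,s))
E
```

```text
time: 9.55
tool_pos: [0.64, 0.2406, 0.1808]
ee_rot: [0.241, 0.665, -0.54, 0.456]
wrist_force: [-0.2, -0.8, -1.1]
finger_gap: 0.0174
0.017805584755642867 [0.66068079 0.24797302 0.21986852] [-0.16941688  0.92396964 -0.59023569  0.98256821  0.31346385  1.84765349
 -1.88669867] (array([-0.001,  0.003,  0.003]), array([ -0.08,   0.19, -18.88]), array([ 0.6394,  0.2423, -0.0071]))
```

View pics/d8.png

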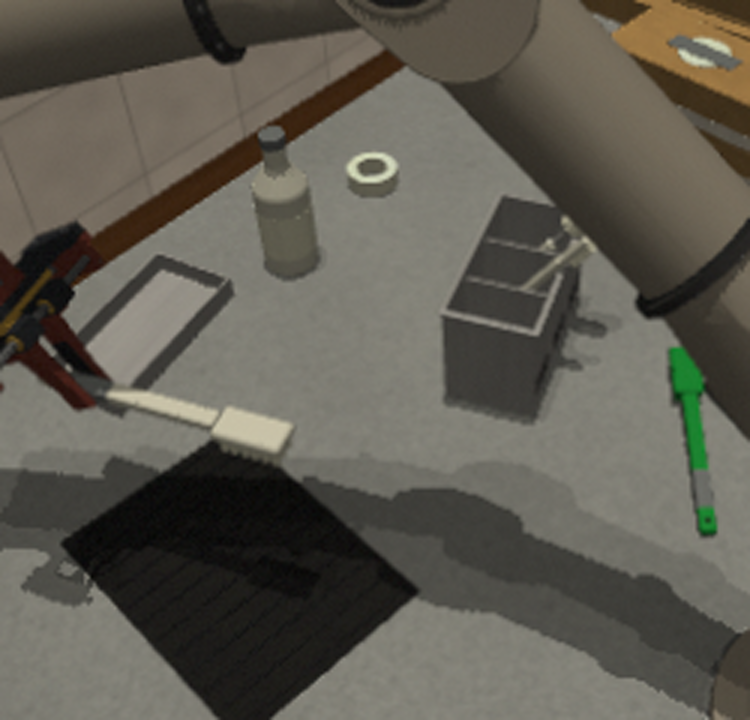

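```bash
python3 -m creep '[[0,0,0,0,0.2,-4,0],[0,0,0,0,0.2,-8,0],[0,0,0,0,0.2,-12,0],[0,0,0,0,0.2,-15,0],[0,0,0,0,0.2,-15,0]]'
python3 - <<'E'
from h import *
R=toolR(-.5*ex-.866*ez,-ey)
im=vision.grab_frame("side"); crop("side",90,60,250,240,"d9.png",3,im=im)
s=arm.sense();print(s['finger_gap'],gp(s)[0],s['joint_pos'],row([.660,.250,.031],R,s))
E
```

```text
time: 10.1
tool_pos: [0.6379, 0.2409, 0.0272]
ee_rot: [0.239, 0.665, -0.542, 0.455]
wrist_force: [-0.4, -0.0, -1.4]
finger_gap: 0.0178
0.017773069087541688 [0.6598657  0.2497696  0.06796511] [-0.16756495  1.05880907 -0.56804231  1.07005597  0.36264423  1.64505292
 -1.89708987] (array([ 0.   , -0.002,  0.002]), array([ 0.02,  0.02, -3.7 ]), array([ 0.6394,  0.2423, -0.0071]))
```

View pics/d9.png

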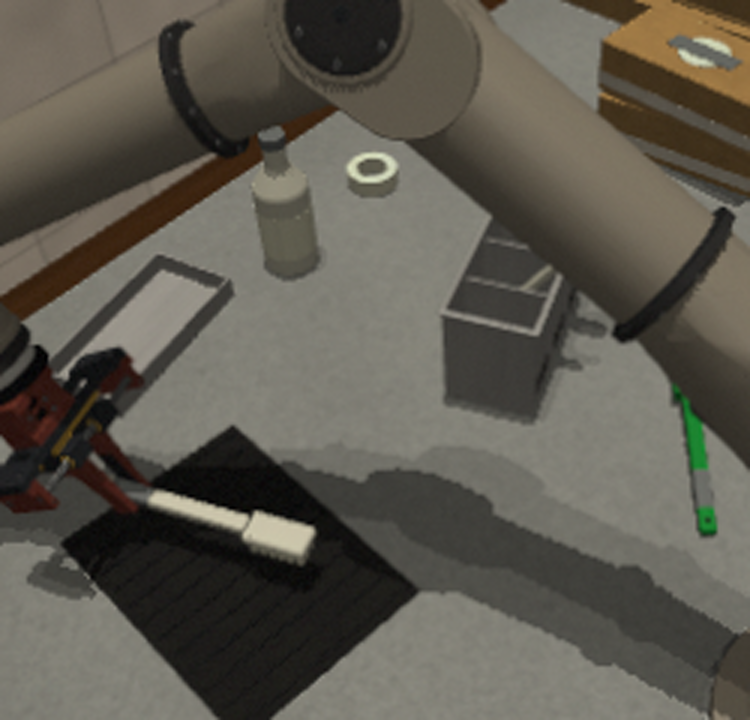

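```bash
python3 -m creep '[[0,0,0,0,0,-1.5,0],[0,0,0,0,0,-3,0],[0,0,0,0,0,-3.5,0],[0,0,0,0,0,-3.5,0]]'
python3 -m creep '[[0,0,0,0,0,0,2.5],[0,0,0,0,0,0,4],[0,0,0,0,0,0,5],[0,0,0,0,0,0,5],[0,0,0,0,0,0,5],[0,0,0,0,0,0,5]]'
python3 - <<'E'
from h import *
im=vision.grab_frame("side"); crop("side",90,150,140,120,"d10.png",5,im=im)
s=arm.sense();print(s['finger_gap'],gp(s)[0])
E
```

```text
time: 10.55
tool_pos: [0.6387, 0.244, -0.0069]
ee_rot: [0.239, 0.666, -0.541, 0.455]
wrist_force: [-0.8, 0.3, -0.9]
finger_gap: 0.0177
time: 11.15
tool_pos: [0.6393, 0.2443, -0.0059]
ee_rot: [0.24, 0.666, -0.54, 0.455]
wrist_force: [0.2, -0.1, -0.3]
finger_gap: 0.0497
0.050288388762940804 [0.65995189 0.25190717 0.03209078]
```

View pics/d10.png

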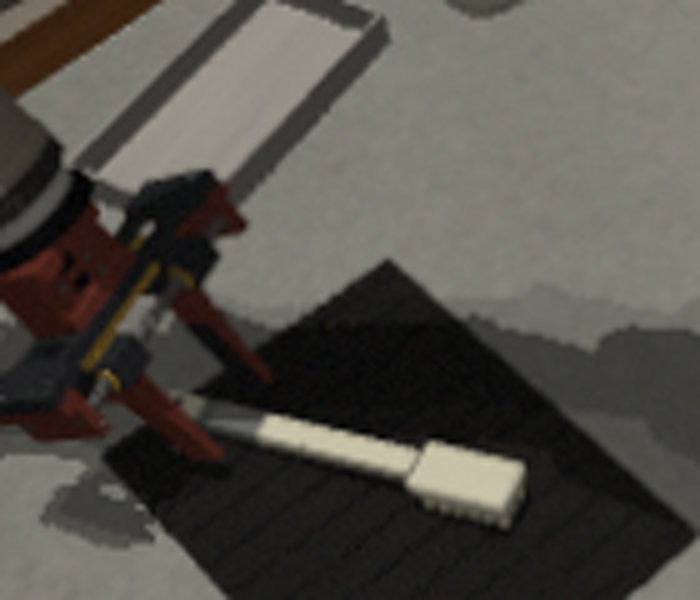

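The brush is lying bristles-down on the mat. I'll retreat and swing the tool over to hover above the head.

```bash
python3 - <<'E'
from h import *
R=toolR(np.sin(.61)*ex-np.cos(.61)*ez,-ey)
s=arm.sense()
head=np.array([.660,.252,.024])-.165*ex; print(head)
print(row(head,R,s,back=.10))
E
```

```text
[0.50530554 0.19460118 0.024     ]
(array([ 0.394, -1.064, -0.   ]), array([-16.4 ,  -6.08,   7.59]), array([0.4752, 0.1834, 0.0699]))
```

```bash
python3 -m creep '[[0,0,0,1,0.4,2,5],[0,0,0,2,0.8,4.5,8],[0,0,0,3,1,9,8.78],[0,0,0,1,0,14,8.78],[0.394,-1.064,0,-16.4,-6.1,14,8.78],[0.394,-1.064,0,-16.4,-6.1,14,8.78],[0.394,-1.064,0,-16.4,-6.1,14,8.78],[0.394,-1.064,0,-16.4,-6.1,14,8.78],[0.394,-1.064,0,-16.4,-6.1,14,8.78],[0.394,-1.064,0,-16.4,-6.1,14,8.78],[0.394,-1.064,0,-16.4,-6.1,14,8.78],[0.394,-1.064,0,-16.4,-6.1,14,8.78],[0.394,-1.064,0,-16.4,-6.1,14,8.78],[0.394,-1.064,0,-16.4,-6.1,14,8.78],[0.394,-1.064,0,-16.4,-6.1,14,8.78]]'
python3 - <<'E'
from h import *
s=arm.sense();print(s['joint_pos'],gp(s)[0],gp(s)[1][:,0]@ex)
for n,b in [("scene",(270,160,120,100)),("side",(100,180,120,110)),("wrist",(0,0,512,384))]:
    c=vision.calibration(n); im=vision.grab_frame(n); crop(n,*b,f"{n}11.png",1.5 if n=="wrist" else 5,im=im)
    for l in["brush_end","brush_top","brush"]: print(n,l,[(round(d['p'],2),np.round(d['position'],1)) for d in models.tip_of(l,n)])
    import pickle; pickle.dump(c,open(f"/tmp/{n}.pkl","wb"))
E
```

```text
time: 12.7
tool_pos: [0.4761, 0.1817, 0.1472]
ee_rot: [0.554, 0.439, -0.213, 0.675]
wrist_force: [2.6, 5.5, 2.2]
finger_gap: 0.0876
[ 0.0684824   0.07868148 -0.64655848  2.43609312  1.24478495  0.16878519
 -2.95970043] [0.45296821 0.17302763 0.18363269] 0.5607326199998649
scene brush_end [(0.91, array([197.1, 180.8])), (0.85, array([373.8, 253. ]))]
scene brush_top [(0.9, array([315.5, 207.3])), (0.66, array([165.6, 236.4]))]
scene brush [(0.86, array([336.3, 223.6])), (0.71, array([175.1, 222.5]))]
side brush_end [(0.87, array([122.4, 229.5])), (0.81, array([324.4, 235.5])), (0.7, array([207.3, 307.6]))]
side brush_top [(0.69, array([317.7, 175.9])), (0.61, array([192.6, 246.3]))]
side brush [(0.9, array([251.7, 361.4])), (0.86, array([167.4, 240.1])), (0.62, array([319.8, 192. ]))]
wrist brush_end [(0.89, array([262.3,  72.4]))]
wrist brush_top [(0.67, array([263.2, 245.9]))]
wrist brush [(0.77, array([259.1, 181. ]))]
```

View pics/wrist11.png

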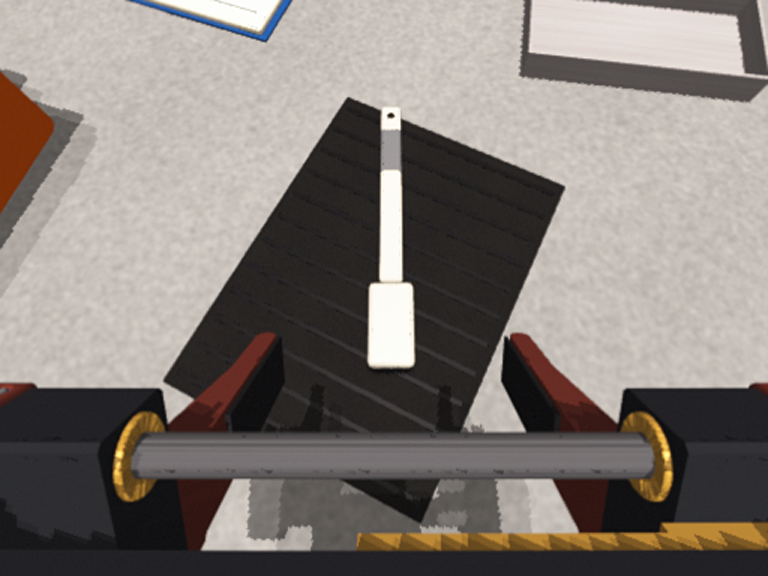

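View pics/scene11.png

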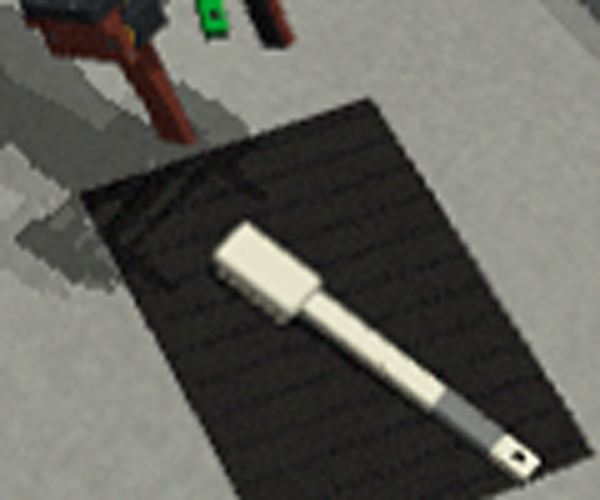

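View pics/side11.png

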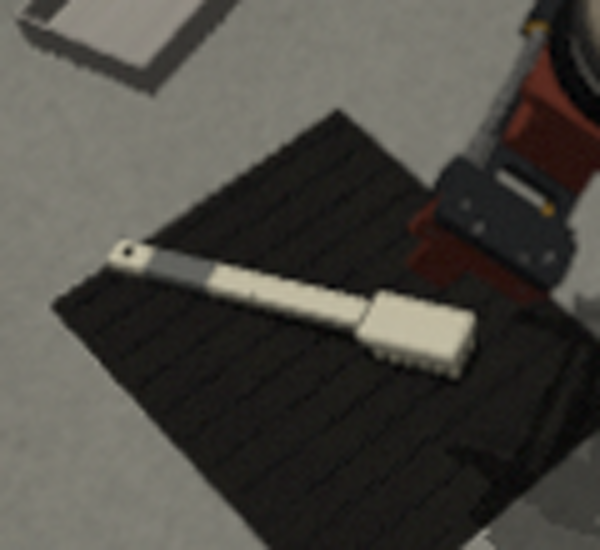

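The target pose put joints 4, 6 and 7 at their limits, because an outward tilt this close to the base is not reachable. I'll back off to vertical now. The brush lies cleanly on the mat, with its head at scene (316,207) and its end at (374,253). I also need to map the free counter space.

```bash
python3 -m creep '[[-0.1,0.26,0,2,0.7,4,8.78],[-0.2,0.53,0,3,1,5,8.78],[-0.2,0.53,0,3,1,5,8.78],[-0.2,0.53,0,3,1,5,8.78],[-0.2,0.53,0,3,1,5,8.78],[-0.2,0.53,0,3,1,5,8.78]]'
python3 - <<'E'
from h import *
s=arm.sense();print(s['joint_pos'],gp(s)[0],gp(s)[1][:,0])
for nm,q in dict(bottle=(440,570),tray1=(490,540),tray2=(575,465),tray3=(617,500),tray4=(533,578),note=(663,383),note2=(728,468),orange=(655,300),edge=(560,595),edge2=(790,470),sidenote=None).items():
    if q: print(nm,atz("scene",(q[0]*.64,q[1]*.64),.0))
e,re=tri([ray("scene",(373.8,253)),ray("side",(122.4,229.5))]);t,rt=tri([ray("scene",(315.5,207.3)),ray("side",(192.6,246.3))])
print(e,re,t,rt,np.linalg.norm(e-t))
# corners: scene head end top edge / handle end
S=lambda x,y:(270+x/5-.5,160+y/5-.5);D=lambda x,y:(100+x/5-.5,180+y/5-.5)
print("end-top",tri([ray("scene",S(520,455)),ray("side",D(128,250))]))
print("headjoint",tri([ray("scene",S(312,295)),ray("side",D(370,310))]))
E
```

```text
time: 13.9
tool_pos: [0.5064, 0.1925, 0.1982]
ee_rot: [0.413, 0.574, -0.392, 0.588]
wrist_force: [-0.0, -0.7, -0.9]
finger_gap: 0.088
[ 0.09260461  0.30768262 -0.68948713  1.86441069  0.2379997   1.01337416
 -1.90600086] [0.50489751 0.19197675 0.24221477] [ 0.03402516  0.01282325 -0.99933871]
bottle [ 0.85300305 -0.1495834   0.        ]
tray1 [ 0.84828459 -0.04692102  0.        ]
tray2 [8.03545474e-01 1.66197810e-01 2.22044605e-16]
tray3 [0.89788068 0.19524181 0.        ]
tray4 [ 0.94098078 -0.01649952  0.        ]
note [0.74690103 0.42827266 0.        ]
note2 [0.9562495  0.42430158 0.        ]
orange [0.57622128 0.54817798 0.        ]
edge [0.98821102 0.00824156 0.        ]
edge2 [1.02627954 0.53479407 0.        ]
[0.69770104 0.26331431 0.01385175] [np.float64(3.227036427257757), np.float64(3.2270364272577177)] [0.47903599 0.18145549 0.03256733] [np.float64(0.757201267500567), np.float64(0.7572012675006169)] 0.23423395042922884
end-top (array([0.69004152, 0.26198315, 0.01866321]), [np.float64(0.24779954083645378), np.float64(0.24779954083650904)])
headjoint (array([0.53694062, 0.20477183, 0.02989638]), [np.float64(2.3334275211527986), np.float64(2.3334275211528124)])
```

```bash
python3 - <<'E'
from h import *
R=toolR(-ez,-ey); print(row([.561,.2125,.027],R))
E
```

```text
(array([-0.013,  0.034, -0.003]), array([  5.46,   2.  , -21.52]), array([ 0.561 ,  0.2125, -0.017 ]))
```

```bash
python3 -m creep '[[-0.013,0.034,0,3,1,-4,8.78],[-0.013,0.034,0,5.5,2,-8,7],[-0.013,0.034,0,5.5,2,-12,6],[-0.013,0.034,0,5.5,2,-16,6],[-0.013,0.034,0,5.5,2,-19,6],[-0.013,0.034,0,5.5,2,-20.5,6],[-0.013,0.034,0,5.5,2,-21.4,6],[-0.013,0.034,0,5.5,2,-21.4,6],[-0.013,0.034,0,5.5,2,-21.4,0],[-0.013,0.034,0,5.5,2,-21.4,0],[-0.013,0.034,0,5.5,2,-21.4,0],[-0.013,0.034,0,5.5,2,-21.4,0],[-0.013,0.034,0,5.5,2,-21.4,0],[-0.013,0.034,0,5.5,2,-21.4,0],[-0.013,0.034,0,5.5,2,-21.4,0],[-0.013,0.034,0,5.5,2,-21.4,0]]'
python3 - <<'E'
from h import *
s=arm.sense();print(s['joint_pos'],gp(s)[0])
E
```

```text
time: 15.5
tool_pos: [0.5612, 0.2117, -0.0175]
ee_rot: [0.404, 0.579, -0.403, 0.582]
wrist_force: [-0.9, 0.6, 3.4]
finger_gap: 0.0178
[-0.07131544  0.68506373 -0.53100056  1.85732383  0.50406658  0.73287506
 -2.09994349] [0.56106265 0.21177778 0.0265097 ]
```

```bash
python3 -m creep '[[0,0,0,0,0,2,0],[0,0,0,2,0.7,3.5,0],[0,0,0,6,2.2,4,0],[0,0,0,10,3.7,4,0],[0,0,0,14,5.2,3.5,0],[0,0,0,14.1,5.2,2,0],[0,0,0,14.1,5.2,0.8,0],[0,0,0,14.1,5.2,0.2,0],[0,0,0,14.1,5.2,0.2,0]]'
python3 -m creep '[[0,0,0,0,0,0,2.5],[0,0,0,0,0,0,4],[0,0,0,0,0,0,6],[0,0,0,0,0,0,7],[0,0,0,0,0,0,7],[0,0,0,0,0,4,8.78],[0,0,0,-3,-1,9,8.78],[0,0,0,-5,-2,13,8.78],[0,0,0,-5,-2,13,8.78],[0,0,0,-5,-2,13,8.78]]'
python3 - <<'E'
from h import *
s=arm.sense();print(s['joint_pos'],gp(s)[0])
for n,b in [("scene",(290,180,120,100)),("side",(60,160,140,110))]:
    im=vision.grab_frame(n); crop(n,*b,f"{n}12.png",5,im=im)
    for l in["brush_end","brush_top"]: print(n,l,[(round(d['p'],2),np.round(d['position'],1)) for d in models.tip_of(l,n)])
E
```

```text
time: 16.4
tool_pos: [0.7002, 0.2627, -0.0169]
ee_rot: [0.402, 0.58, -0.404, 0.582]
wrist_force: [0.4, -1.3, -1.5]
finger_gap: 0.0178
time: 17.4
tool_pos: [0.6528, 0.2436, 0.1164]
ee_rot: [0.404, 0.579, -0.402, 0.583]
wrist_force: [0.1, 0.1, 0.2]
finger_gap: 0.0875
[-0.05853686  0.65214176 -0.5886724   1.54150699  0.40060354  1.06416801
 -1.9608781 ] [0.65253708 0.24359586 0.16036634]
scene brush_end [(0.68, array([412.5, 284.1])), (0.64, array([309.7, 167.9]))]
scene brush_top [(0.97, array([163.4, 235.8])), (0.82, array([299.2, 116.1]))]
side brush_end [(0.91, array([207.6, 309. ])), (0.71, array([325.3, 232.7])), (0.68, array([ 80.9, 219.1]))]
side brush_top [(0.77, array([149.7, 232.2])), (0.57, array([318.4, 176.9])), (0.33, array([267.4, 146.5]))]
```

View pics/scene12.png

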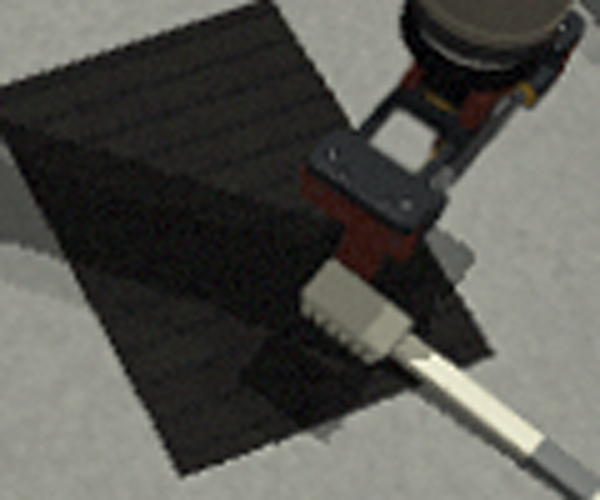

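View pics/side12.png

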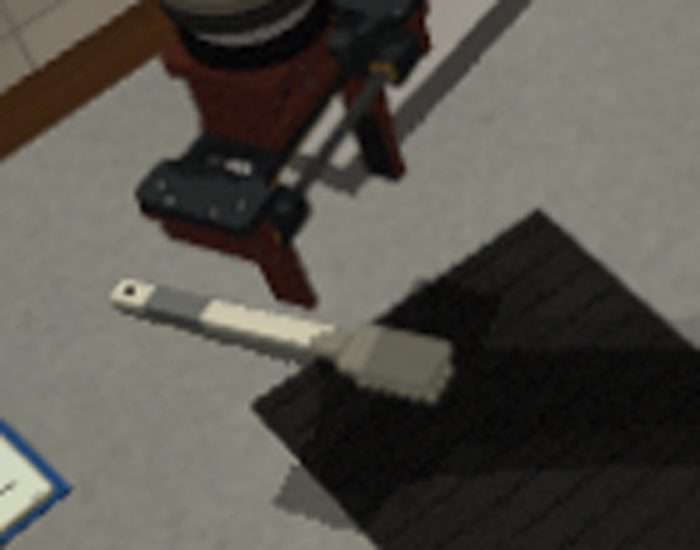

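```bash
python3 - <<'E'
from h import *
e,re=tri([ray("scene",(412.5,284.1)),ray("side",(80.9,219.1))]);print(e,re)
S=lambda x,y:(290+x/5-.5,180+y/5-.5);D=lambda x,y:(60+x/5-.5,160+y/5-.5)
# top face head corners: near-left in scene (335,260),(303,305) ; side (452,345),(440,382)
a,ra=tri([ray("scene",S(335,260)),ray("side",D(452,343))]); b,rb=tri([ray("scene",S(303,300)),ray("side",D(440,380))]); print(a,ra,b,rb,(a+b)/2)
th=np.radians(30)
R=toolR(np.sin(th)*ex-np.cos(th)*ez,-ey); g=[.642,.242,.030]
print(row(g,R,back=.06)); print(row(g,R))
E
```

```text
[0.83865685 0.31576394 0.00368739] [np.float64(8.151195380632721), np.float64(8.151195380632839)]
[0.61772493 0.22906663 0.05181136] [np.float64(9.703402854462169), np.float64(9.703402854462308)] [0.62260555 0.22757231 0.00991969] [np.float64(3.735084339244195), np.float64(3.7350843392441955)] [0.62016524 0.22831947 0.03086553]
(array([ 0.185, -0.49 , -0.001]), array([-1.72, -0.41, -6.85]), array([0.6345, 0.2392, 0.0439]))
(array([ 0.185, -0.49 , -0.001]), array([  1.1 ,   0.64, -12.05]), array([ 0.6626,  0.2497, -0.0081]))
```

Both estimates agree: the end is near (.838,.315) and the head end near (.618,.230). I'll go to the pre-grasp pose above the head with a 30° tilt and check it.

```bash
python3 -m creep '[[0.185,-0.49,0,-1.7,-0.4,-1,8.78],[0.185,-0.49,0,-1.7,-0.4,-2,8.78],[0.185,-0.49,0,-1.7,-0.4,-4,8.78],[0.185,-0.49,0,-1.7,-0.4,-5,7],[0.185,-0.49,0,-1.7,-0.4,-6,7],[0.185,-0.49,0,-1.7,-0.4,-6.8,7],[0.185,-0.49,0,-1.7,-0.4,-6.8,7]]'
python3 - <<'E'
from h import *
th=np.radians(30)
R=toolR(np.sin(th)*ex-np.cos(th)*ez,-ey); g=[.642,.242,.030]
c=vision.calibration("wrist"); im=vision.grab_frame("wrist")
s=arm.sense();print(s['joint_pos'],gp(s)[0],row(g,R))
gg=np.array(g)
crop("wrist",0,0,512,384,"w13.png",1.5,im=im,draw=[tuple(proj("wrist",[gg+.02*ey,gg-.02*ey],c)),tuple(proj("wrist",[gg+.02*ex,gg-.02*ex],c))])
im=vision.grab_frame("side"); crop("side",60,140,140,120,"d13.png",5,im=im)
E
```

```text
time: 18.4
tool_pos: [0.6341, 0.2381, 0.0463]
ee_rot: [0.534, 0.46, -0.241, 0.667]
wrist_force: [-0.6, 0.4, -0.3]
finger_gap: 0.0704
[-0.2976589   0.49005834 -0.23028     2.10173985  1.31547761  0.16964352
 -2.95921108] [0.61520685 0.23211551 0.08625339] (array([ 0.   , -0.008,  0.001]), array([ 2.71,  0.99, -5.61]), array([ 0.6626,  0.2497, -0.0081]))
```

View pics/w13.png

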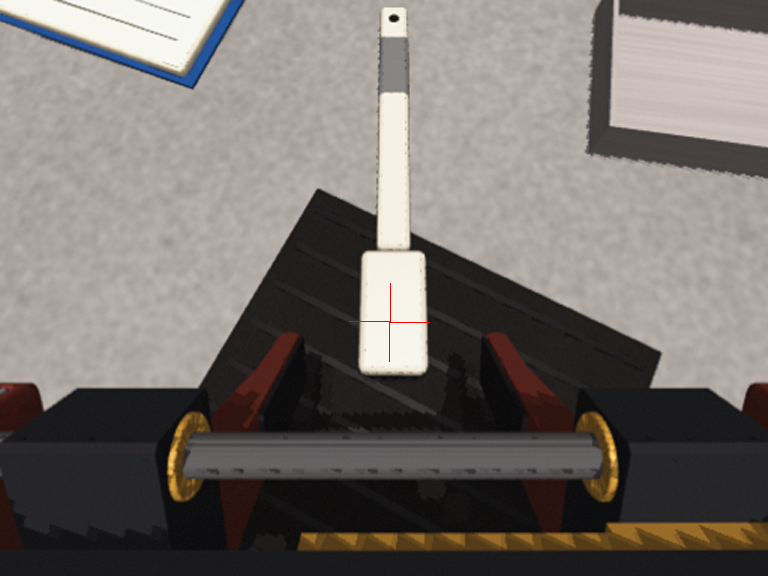

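View pics/d13.png

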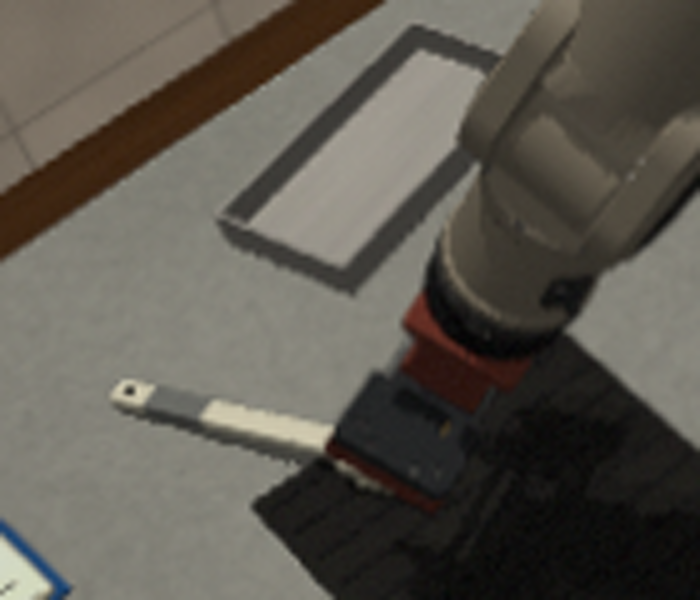

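The crosshair lands mid-head at (390,322), so localisation is good, but joint 6 sits at its limit. I'll ease the tilt to 20° before descending.

```bash
python3 - <<'E'
from h import *
th=np.radians(20)
R=toolR(np.sin(th)*ex-np.cos(th)*ez,-ey); g=[.642,.242,.030]
print(row(g,R,back=.05),row(g,R))
E
```

```text
(array([-0.063,  0.157,  0.003]), array([ 0.34,  0.07, -1.36]), array([0.6401, 0.2413, 0.0356])) (array([-0.063,  0.157,  0.003]), array([ 1.94,  0.67, -6.06]), array([ 0.6561,  0.2472, -0.0113]))
```

```bash
python3 -m creep '[[-0.03,0.08,0,0.3,0.1,0,7],[-0.063,0.157,0,0.3,0.1,-1,7],[-0.063,0.157,0,0.3,0.1,-1.4,7],[-0.063,0.157,0,0.3,0.1,-1.4,7],[-0.063,0.157,0,0.3,0.1,-1.4,7]]'
python3 - <<'E'
from h import *
th=np.radians(20)
R=toolR(np.sin(th)*ex-np.cos(th)*ez,-ey); g=[.642,.242,.030]
s=arm.sense();print(s['joint_pos'],row(g,R),gp(s)[1][:,0])
E
```

```text
time: 19.0
tool_pos: [0.6409, 0.2405, 0.0361]
ee_rot: [0.5, 0.5, -0.297, 0.642]
wrist_force: [-0.2, 0.6, 0.7]
finger_gap: 0.0701
[-0.08199891  0.57887922 -0.50333505  1.94442611  0.80097673  0.43418189
 -2.38046033] (array([-0.   ,  0.003,  0.003]), array([ 1.52,  0.67, -4.75]), array([ 0.6561,  0.2472, -0.0113])) [ 0.32404919  0.11820246 -0.93862682]
```

```bash
python3 -m creep '[[0,0,0,0.5,0.2,-1.6,7],[0,0,0,1,0.4,-3.2,7],[0,0,0,1.4,0.6,-4.4,7],[0,0,0,1.5,0.6,-4.7,7],[0,0,0,1.5,0.6,-4.7,7],[0,0,0,1.5,0.6,-4.7,0],[0,0,0,1.5,0.6,-4.7,0],[0,0,0,1.5,0.6,-4.7,0],[0,0,0,1.5,0.6,-4.7,0],[0,0,0,1.5,0.6,-4.7,0],[0,0,0,1.5,0.6,-4.7,0],[0,0,0,1.5,0.6,-4.7,0],[0,0,0,1.5,0.6,-4.7,0]]'
python3 - <<'E'
from h import *
s=arm.sense();print(s['joint_pos'],gp(s)[0],gp(s)[1][:,0])
im=vision.grab_frame("wrist");crop("wrist",0,0,512,384,"w14.png",1.5,im=im)
E
```

```text
time: 20.3
tool_pos: [0.655, 0.2464, -0.0111]
ee_rot: [0.497, 0.501, -0.296, 0.644]
wrist_force: [-0.4, -0.8, 2.6]
finger_gap: 0.0339
[-0.15293404  0.65907515 -0.41620581  1.92399233  0.8876231   0.36937555
 -2.45844125] [0.64081777 0.24130977 0.03020242] [ 0.32273399  0.11629946 -0.93931741]
```

View pics/w14.png

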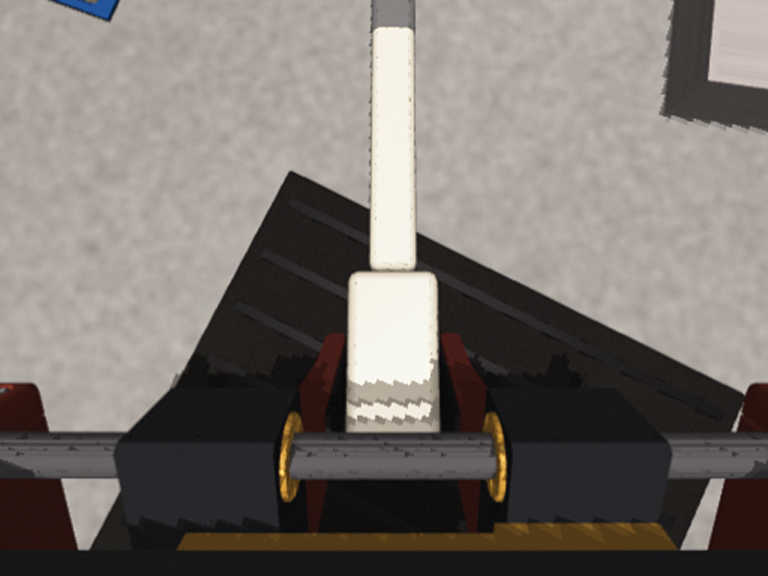

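Gripped at 33.9 mm on the 34 mm head. I'll lift and measure how the brush sits in the grip. The matching final pose leans over the -x wall, bristles to the outer side, with the tool tilted back about 30°.

```bash
python3 -m creep '[[0,0,0,0,0,2,0],[0,0,0,0,0,5,0],[0,0,0,0,0,9,0],[-0.061,0.164,0,0,-3,13,0],[-0.122,0.328,0,0,-6,18,0],[-0.122,0.328,0,0,-6,20,0],[-0.122,0.328,0,0,-6,20,0],[-0.122,0.328,0,0,-6,20,0],[-0.122,0.328,0,0,-6,20,0]]'
python3 - <<'E'
from h import *
s=arm.sense();print(s['joint_pos'],gp(s)[0],gp(s)[1],s['finger_gap'])
for n,b in [("scene",(230,90,220,200)),("side",(30,60,220,200))]:
    im=vision.grab_frame(n); crop(n,*b,f"{n}15.png",3,im=im)
    for l in["brush_end","brush_top"]: print(n,l,[(round(d['p'],2),np.round(d['position'],1)) for d in models.tip_of(l,n)])
E
```

```text
time: 21.25
tool_pos: [0.6533, 0.1867, 0.1867]
ee_rot: [0.401, 0.581, -0.404, 0.582]
wrist_force: [-0.6, 0.6, -1.8]
finger_gap: 0.0337
[ 0.1113308   0.5950007  -0.72766093  1.51099035  0.41518071  1.19682059
 -1.89541559] [0.65336508 0.18684163 0.23067861] [[-9.69555925e-04  9.35760698e-01  3.52634339e-01]
 [-3.88511760e-03  3.52628318e-01 -9.35755403e-01]
 [-9.99991983e-01 -2.27729307e-03  3.29364748e-03]] 0.03372477278162474
scene brush_end [(0.85, array([196.9, 182.8])), (0.82, array([312.3, 166.4]))]
scene brush_top [(0.77, array([162.5, 235.9])), (0.71, array([353.7, 208.1])), (0.57, array([298.7, 115.8])), (0.34, array([191.6, 276.7]))]
side brush_end [(0.82, array([208.8, 306.1])), (0.78, array([ 85.5, 181.6])), (0.6, array([324.7, 236.9]))]
side brush_top [(0.62, array([318.2, 177.3])), (0.52, array([144.6, 171.3])), (0.49, array([263.2, 173. ]))]
```

View pics/scene15.png

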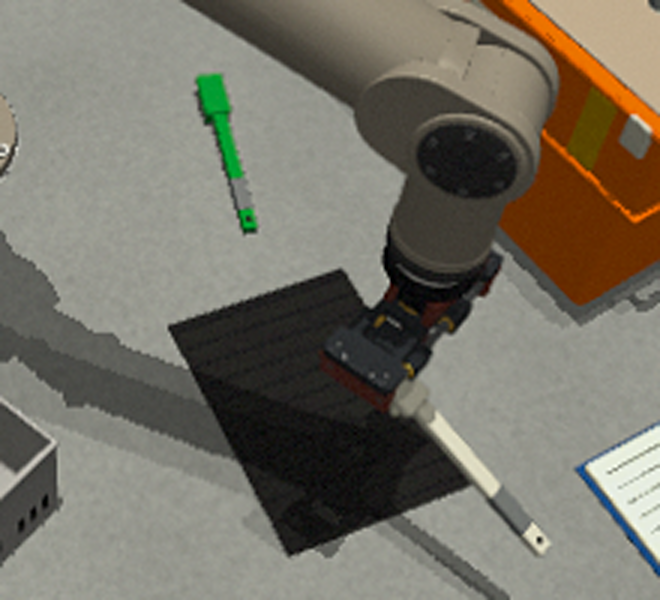

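View pics/side15.png

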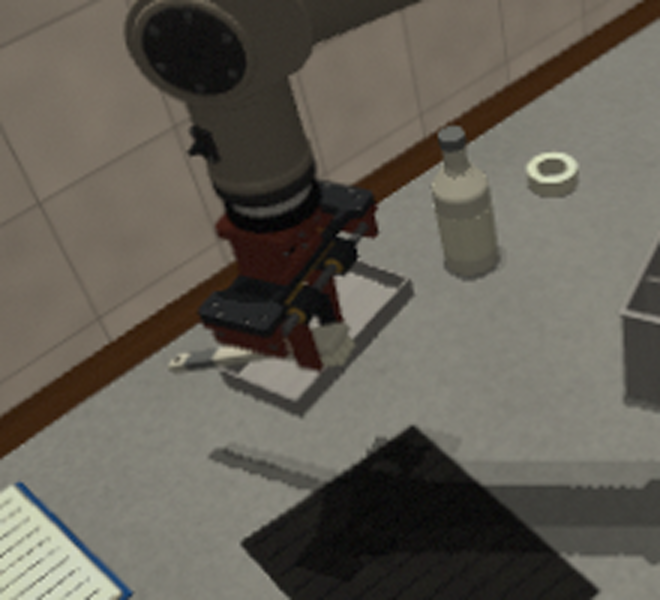

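```bash
python3 - <<'E'
from h import *
s=arm.sense(); g,R=gp(s)
S=lambda x,y:(230+x/3-.33,90+y/3-.33);D=lambda x,y:(30+x/3-.33,60+y/3-.33)
for sp,dp in [(S(540,545),D(177,361)),(S(540,545),(85.5,181.6))]:
    e,re=tri([ray("scene",sp),ray("side",dp)]);v=(e-g)@R;print(e,re,v*1e3,np.linalg.norm(v),"angle toolx->h",np.degrees(np.arctan2(v[1],v[0])))
E
```

```text
[0.82902929 0.25072473 0.13796715] [np.float64(0.08091280195338178), np.float64(0.08091280195339119)] [ 93.79599772 186.27845208   1.44652952] 0.2085652016634274 angle toolx->h 63.27356826575886
[0.83040123 0.25666231 0.13495323] [np.float64(4.516517257240674), np.float64(4.516517257240677)] [ 96.78861313 189.6567737   -3.63795416] 0.2129576534292476 angle toolx->h 62.96315867522968
```

Measured: the handle end is 209 mm from the grasp and 63° from the tool axis, as expected. Now the insertion poses.

```bash
cat >> h.py <<'E'
def place(end_local,lean_deg,v=np.array([.0938,.1863,.0]),ang=63.27,s=None):
    t=np.radians(lean_deg-ang); R=toolR(np.sin(t)*ex-np.cos(t)*ez,-ey)
    return row(c2w(end_local)[0]-R@v,R,s),c2w(end_local)[0]-R@v
E
python3 - <<'E'
from h import *
for z in (.18,.02): print(place([.037,.067,z],31))
E
```

```text
((array([-0.194,  0.528, -0.005]), array([-24.8 , -35.22,  13.36]), array([ 0.4061, -0.1656,  0.3216])), array([ 0.42814871, -0.15739002,  0.35877917]))
((array([-0.194,  0.528, -0.005]), array([-24.8 , -35.22,  -2.64]), array([ 0.4061, -0.1656,  0.1616])), array([ 0.42814871, -0.15739002,  0.19877917]))
```

```bash
python3 -m creep '[[0,0,0,0,0,5,0],[0,0,0,0,0,10,0],[-0.097,0.264,0,-2,-2,14,0],[-0.194,0.528,0,-5,-5,14,0],[-0.194,0.528,0,-8,-9,14,0],[-0.194,0.528,0,-11,-13,14,0],[-0.194,0.528,0,-14,-17,14,0],[-0.194,0.528,0,-17,-21,14,0],[-0.194,0.528,0,-19,-25,14,0],[-0.194,0.528,0,-22,-29,14,0],[-0.194,0.528,0,-24,-33,14,0],[-0.194,0.528,0,-24.8,-35.2,14,0],[-0.194,0.528,0,-24.8,-35.2,14,0],[-0.194,0.528,0,-24.8,-35.2,14,0]]'
python3 - <<'E'
from h import *
s=arm.sense(); g,R=gp(s); e=g+R@[.0938,.1863,0]; tp=g-R@(np.array([.0938,.1863,0])*.031/.2086)
print(s['joint_pos'],w2c(g),"end",w2c(e),R[:,0]@ex,s['finger_gap'])
for n,b in [("scene",(140,170,140,130)),("side",(200,40,140,150))]:
    im=vision.grab_frame(n); crop(n,*b,f"{n}16.png",5 if n=="scene" else 4,im=im,draw=plines(n,cadlines()+[(e,tp)]))
    for l in["brush_end"]: print(n,l,[(round(d['p'],2),np.round(d['position'],1)) for d in models.tip_of(l,n)],proj(n,e))
print(place([.037,.067,.02],31,s=s))
E
```

```text
time: 22.95
tool_pos: [0.4068, -0.1653, 0.3287]
ee_rot: [0.226, 0.67, -0.548, 0.447]
wrist_force: [0.9, 0.5, -1.7]
finger_gap: 0.0336
[ 0.38958969  0.3166485  -0.42057781  1.63261625  0.29591297  1.76036078
 -1.28382537] [[-0.06975392  0.06705149  0.36589823]] end [[0.03797108 0.06761969 0.18728935]] -0.532570487173113 0.0335538174113169
scene brush_end [(0.88, array([235.9, 234.4])), (0.83, array([312.8, 167.8])), (0.7, array([199.4, 180.5]))] [[235.46328185 232.4830932 ]]
side brush_end [(0.88, array([241.7, 146.4])), (0.88, array([206.2, 307.8])), (0.76, array([324.2, 236.4]))] [[243.89757182 144.16805205]]
((array([-0.001,  0.001, -0.004]), array([ -0.07,  -0.03, -16.71]), array([ 0.4061, -0.1656,  0.1616])), array([ 0.42814871, -0.15739002,  0.19877917]))
```

View pics/scene16.png

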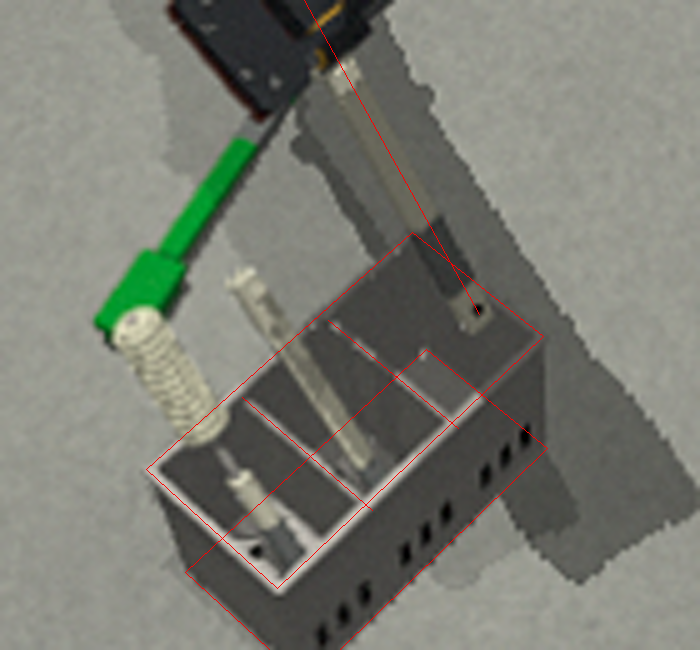

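View pics/side16.png

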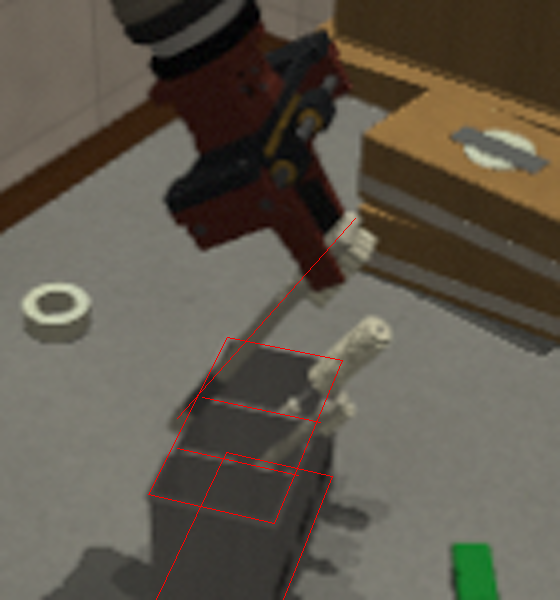

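```bash
python3 - <<'E'
from h import *
S=lambda x,y:(140+x/5-.4,170+y/5-.4);D=lambda x,y:(200+x/4-.4,40+y/4-.4)
for sp in [S(472,322),S(467,328)]:
    e,re=tri([ray("scene",sp),ray("side",D(177,423))]);print(w2c(e),re)
e,re=tri([ray("scene",S(345,78)),ray("side",D(318,296))]);print("head joint",w2c(e),re)
crop("scene",195,170,60,80,"s17.png",8); crop("side",225,80,80,80,"d17.png",8)
E
```

```text
[[0.03728918 0.06486804 0.18101463]] [np.float64(1.834131851135275), np.float64(1.8341318511353948)]
[[0.03757025 0.06170572 0.1785653 ]] [np.float64(2.6570750256245206), np.float64(2.6570750256244415)]
head joint [[-0.05659416  0.06599624  0.31918274]] [np.float64(8.570808012012268), np.float64(8.57080801201226)]
```

View pics/s17.png

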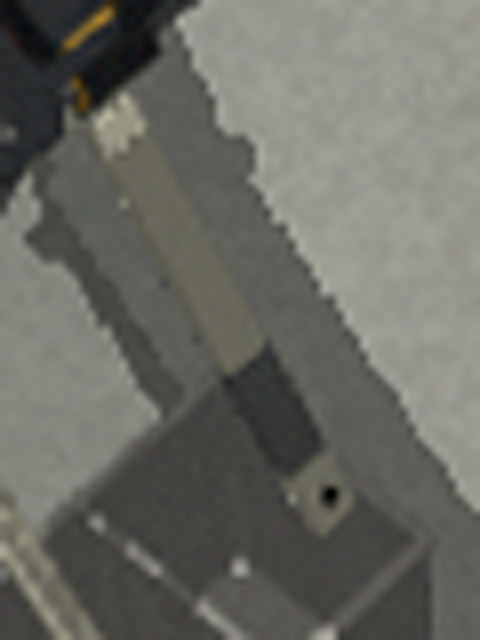

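View pics/d17.png

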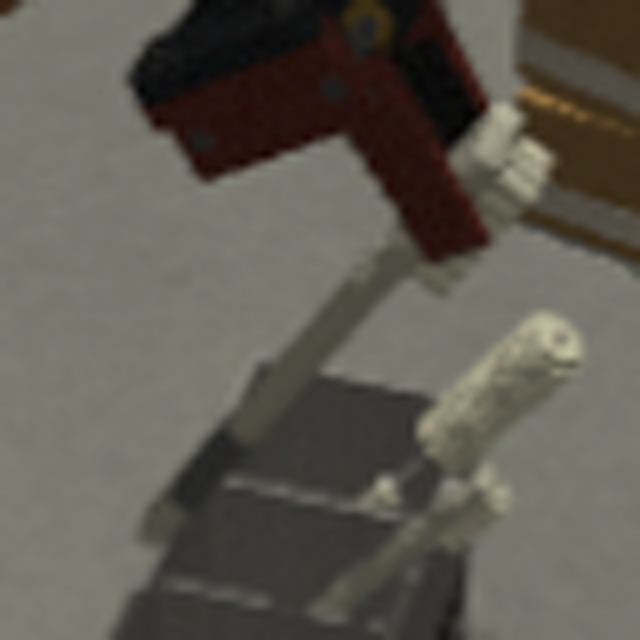

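The end is in line with the bay: local about (37,65) mm, z about 180 mm. I'll lower it vertically.

```bash
python3 -m creep '[[0,0,0,-0.1,0.15,-2,0],[0,0,0,-0.1,0.15,-5,0],[0,0,0,-0.1,0.15,-8,0],[0,0,0,-0.1,0.15,-11,0],[0,0,0,-0.1,0.15,-13.5,0],[0,0,0,-0.1,0.15,-14,0]]'
python3 - <<'E'
from h import *
s=arm.sense(); g,R=gp(s); e=g+R@[.0938,.1863,0]; tp=g-R@(np.array([.0938,.1863,0])*.031/.2086)
print("end",w2c(e),s['wrist_force'],s['finger_gap'],s['joint_pos'][5])
crop("scene",155,190,105,110,"s18.png",6,draw=plines("scene",cadlines())); crop("side",215,90,95,110,"d18.png",6,draw=plines("side",cadlines()+[(e,tp)]))
E
```

```text
time: 23.85
tool_pos: [0.4046, -0.1634, 0.1865]
ee_rot: [0.224, 0.672, -0.548, 0.445]
wrist_force: [0.6, 0.5, -1.1]
finger_gap: 0.0335
end [[0.03583692 0.07080751 0.04448883]] [ 0.6307188   0.51819908 -1.09016015] 0.03354705096488111 1.500802066631763
```

View pics/s18.png

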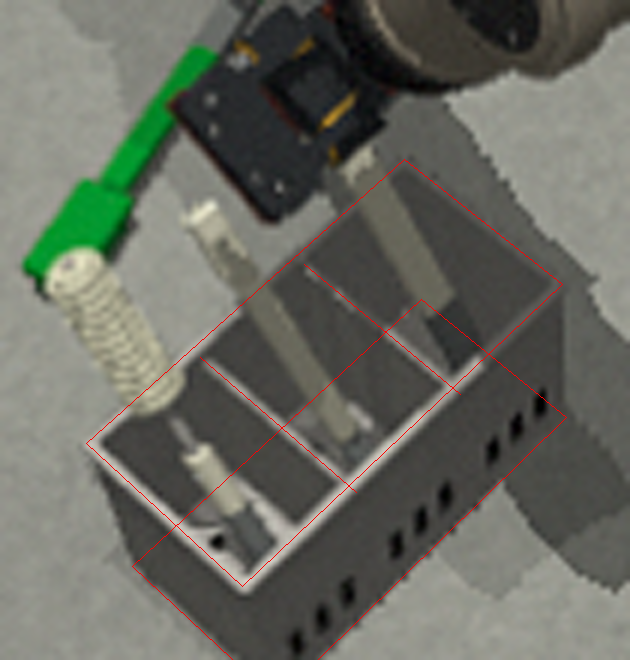

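View pics/d18.png

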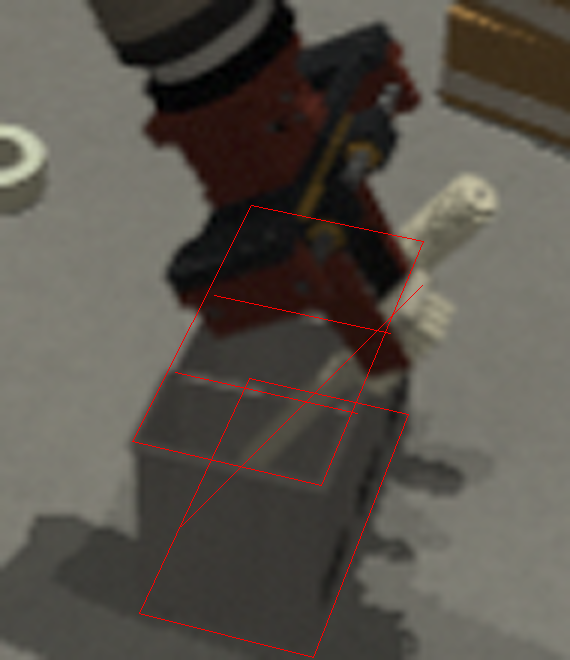

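```bash
python3 -m creep '[[0,0,0,0,0,-0.7,0],[0,0,0,0,0,-1.4,0],[0,0,0,0,0,-1.4,0]]'; python3 -m creep '[[0,0,0,0,0,-0.4,0],[0,0,0,0,0,-0.8,0],[0,0,0,0,0,-0.8,0]]'
python3 - <<'E'
from h import *
s=arm.sense(); g,R=gp(s); e=g+R@[.0938,.1863,0]
print("end",w2c(e),s['wrist_force'],s['finger_gap'],w2c(g))
E
```

```text
time: 24.25
tool_pos: [0.4058, -0.164, 0.1745]
ee_rot: [0.225, 0.671, -0.548, 0.447]
wrist_force: [-0.6, -0.1, -1.2]
finger_gap: 0.0336
time: 24.55
tool_pos: [0.4056, -0.164, 0.1663]
ee_rot: [0.225, 0.671, -0.548, 0.446]
wrist_force: [0.7, -0.4, -1.3]
finger_gap: 0.0336
end [[0.03704982 0.06941464 0.02474333]] [ 0.65731745 -0.42143069 -1.3433111 ] 0.03361963262962585 [[-0.07040614  0.06871519  0.20351374]]
```

```bash
python3 -m creep '[[0,0,0,0,0,-0.3,0],[0,0,0,0,0,-0.6,0],[0,0,0,0,0,-0.6,0]]'; python3 -m creep '[[0,0,0,0,0,0,3.8],[0,0,0,0,0,0,4.2],[0,0,0,0,0,0,4.8],[0,0,0,0,0,0,5],[0,0,0,0,0,0,5],[0,0,0,0,0,0,5]]'
python3 - <<'E'
from h import *
s=arm.sense(); print(w2c(gp(s)[0]),s['wrist_force'])
crop("scene",155,190,105,110,"s19.png",6); crop("side",215,90,95,110,"d19.png",6)
E
```

```text
time: 24.85
tool_pos: [0.4057, -0.1641, 0.1604]
ee_rot: [0.225, 0.671, -0.548, 0.446]
wrist_force: [0.5, -0.1, -0.8]
finger_gap: 0.0338
time: 25.45
tool_pos: [0.4059, -0.164, 0.1607]
ee_rot: [0.225, 0.671, -0.548, 0.447]
wrist_force: [-1.4, 0.4, -0.1]
finger_gap: 0.0503
[[-0.07013374  0.06865614  0.19794741]] [-1.44072778  0.42004911 -0.10018033]
```

View pics/s19.png

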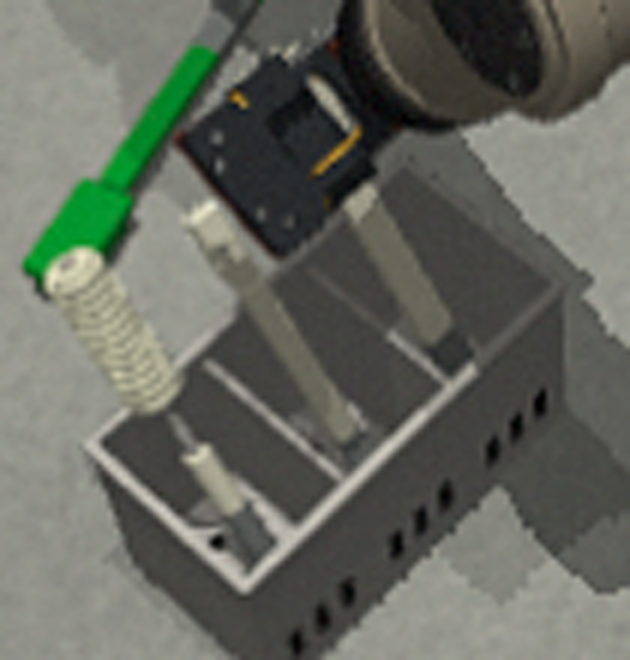

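View pics/d19.png

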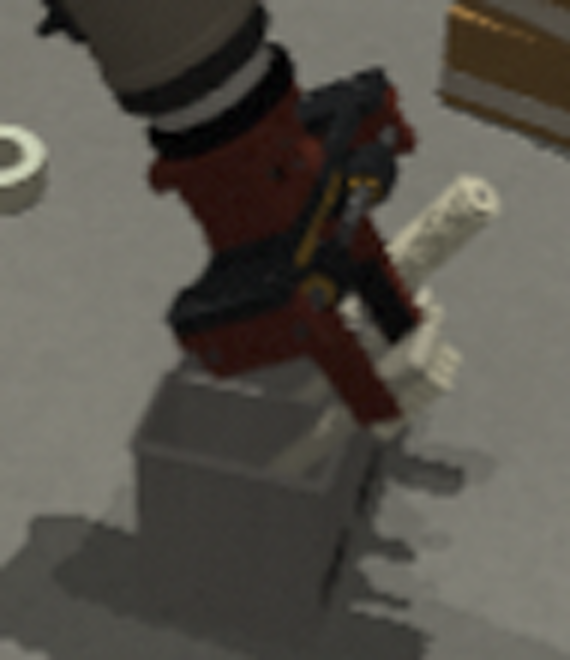

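It's released and leaning over the -x wall. I'll retreat along the tool axis.

```bash
python3 -m creep '[[0,0,0,0.5,0.2,0.85,5],[0,0,0,1.5,0.55,2.5,5],[0,0,0,3,1.1,5.1,5],[0,0,0,5,1.9,8.5,5],[0,0,0,6,4,13,5],[0,0,0,6,8,17,5],[0,0,0,6,12,18,5],[0,0,0,6,16,18,5],[0,0,0,6,20,18,5],[0,0,0,6,24,18,5],[0,0,0,6,24,18,5],[0,0,0,6,24,18,5],[0,0,0,6,24,18,5]]'
python3 - <<'E'
from h import *
im=vision.grab_frame("scene");crop("scene",145,190,115,110,"s20.png",6,im=im,draw=plines("scene",cadlines()))
for l in["brush_end","brush_top","caddy_floor"]: print([(round(d['p'],2),np.round(d['position'],1)) for d in models.tip_of(l,"scene")])
im=vision.grab_frame("side");crop("side",215,90,105,110,"d20.png",6,im=im,draw=plines("side",cadlines()))
for l in["brush_end","brush_top"]: print([(round(d['p'],2),np.round(d['position'],1)) for d in models.tip_of(l,"side")])
E
```

```text
time: 26.85
tool_pos: [0.4662, 0.0749, 0.3409]
ee_rot: [0.226, 0.67, -0.548, 0.446]
wrist_force: [-0.4, -0.2, -0.3]
finger_gap: 0.0499
[(0.97, array([235.4, 261.5])), (0.58, array([196.9, 180.5])), (0.53, array([309.7, 167.4])), (0.42, array([193. , 278.6]))]
[(0.87, array([163.5, 234.9])), (0.76, array([299. , 116.9])), (0.75, array([199. , 199.6])), (0.51, array([215.8, 272. ]))]
[(0.78, array([214.9, 268.5]))]
[(0.81, array([207.7, 309.8]))]
[(0.71, array([286.7, 144.8]))]
```

View pics/s20.png

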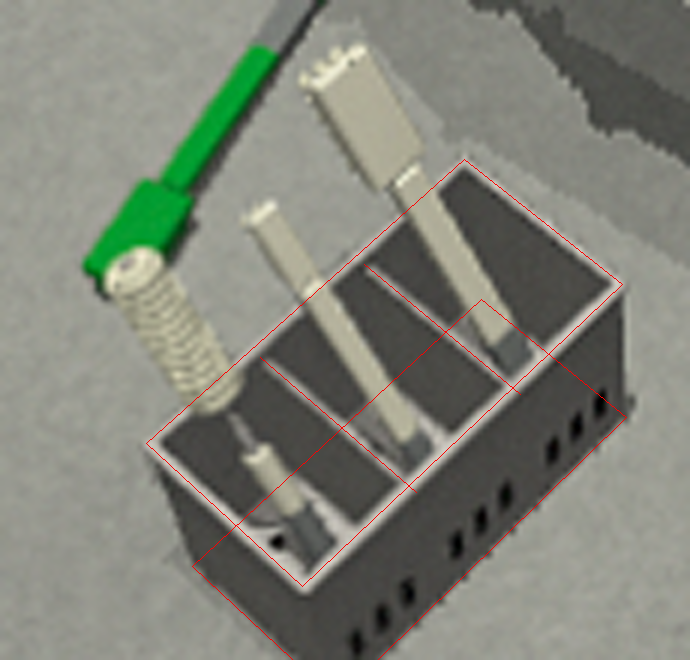

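View pics/d20.png

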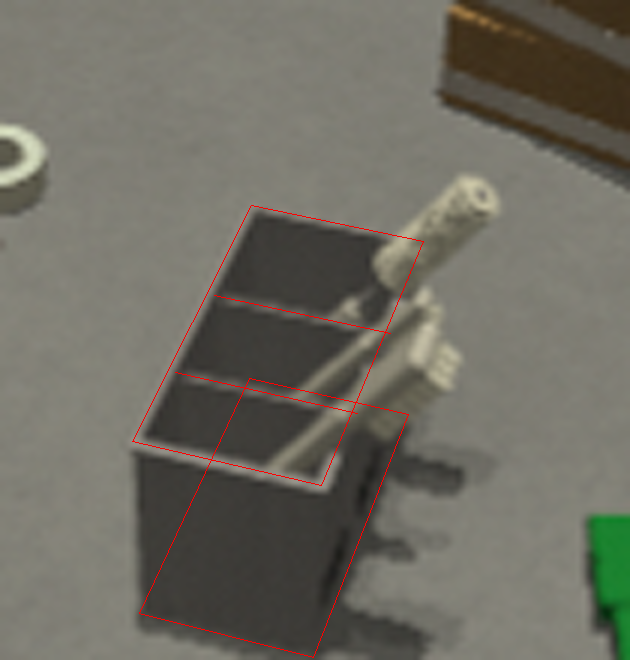

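```bash
python3 -m creep '[[0,0,0,0,0,0,5],[0,0,0,0,0,0,5],[0,0,0,0,0,0,5],[0,0,0,0,0,0,5],[0,0,0,0,0,0,5]]' | head -1; python3 - <<'E'
from h import *
p,r=tri([ray("scene",(199,199.6)),ray("side",(286.7,144.8))]);print(w2c(p),r)
a=np.radians(35);e=np.array([.043,.067,.0124]);u=np.array([-np.sin(a),0,np.cos(a)])
ln=[tuple(c2w([e,e+.24*u]))]
crop("scene",145,190,115,110,"s21.png",6,draw=plines("scene",ln)); crop("side",215,90,105,110,"d21.png",6,draw=plines("side",ln))
E
```

```text
time: 27.7
[[-0.09324873  0.06372933  0.21782904]] [np.float64(0.027169559367531997), np.float64(0.027169559367534613)]
```

View pics/s21.png

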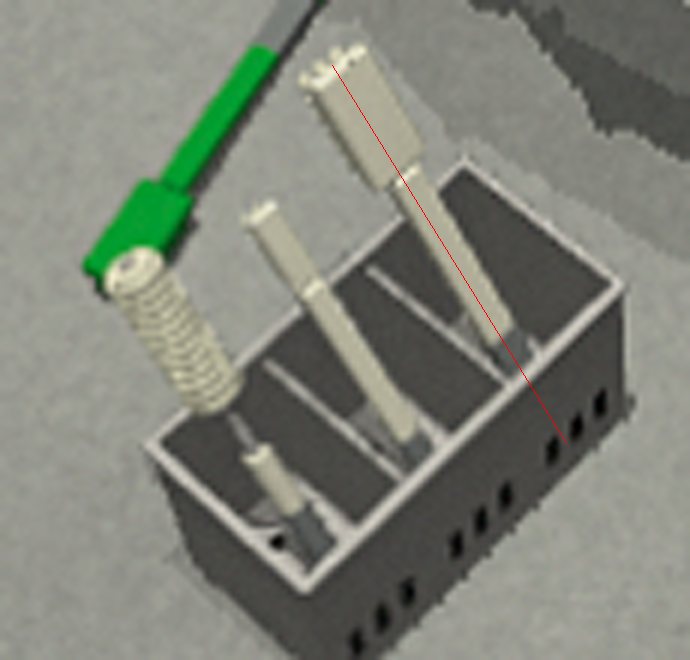

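View pics/d21.png

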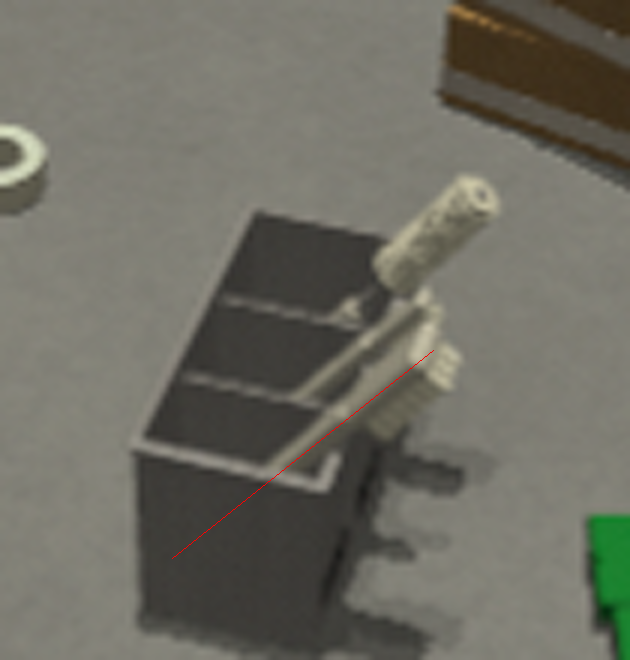

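```bash
python3 - <<'E'
from h import *
s=arm.sense(); R=Rn.from_quat(s['ee_rot']).as_matrix(); K,k1,Rc,t=cam("wrist"); C=-Rc.T@t
print("cam in tool",R.T@(C-s['tool_pos']),"fwd",R.T@Rc[2],K[0,0])
R=toolR(np.sin(.2)*ex-np.cos(.2)*ez,-ey)
print(row(c2w([-.03,.067,.40])[0],R))
E
```

```text
cam in tool [-0.19029606  0.07465887  0.00022794] fwd [ 0.96198721 -0.27309269  0.00099318] 293.5186171128183
(array([ 0.266, -0.715, -0.005]), array([  0.84, -21.63,   1.62]), array([ 0.4743, -0.1403,  0.3569]))
```

```bash
python3 - <<'E'
from h import *
def wf(e,lean):
    a=np.radians(lean);u=np.array([-np.sin(a),0,np.cos(a)]);n=np.array([np.cos(a),0,np.sin(a)]);y=np.array([0,1,0])
    P=lambda s,w,t:e+s*u+w*y+t*n
    L=[]
    for t in(.006,):
        q=[P(.0,.009,t),P(.175,.009,t),P(.175,.017,t),P(.24,.017,t),P(.24,-.017,t),P(.175,-.017,t),P(.175,-.009,t),P(0,-.009,t)]
        q=c2w(q); L+=[(q[i],q[(i+1)%8]) for i in range(8)]
    return L
ims={n:vision.grab_frame(n) for n in("scene","side")}
A=wf(np.array([.043,.067,.0124]),34.6); 
a=np.radians(36); B=wf(np.array([.043,.067,.0224]),36.8)
for k,M in(("A",A),("B",B)):
    crop("scene",190,190,55,70,f"s22{k}.png",8,im=ims["scene"],draw=plines("scene",M))
    crop("side",240,125,60,65,f"d22{k}.png",8,im=ims["side"],draw=plines("side",M))
for n in"sd":
    cv2.imwrite(f"pics/{n}22.png",np.hstack([cv2.imread(f"pics/{n}22A.png")[:,:400],cv2.imread(f"pics/{n}22B.png")[:,:400]]))
E
```

```text
(no output)
```

View pics/s22.png

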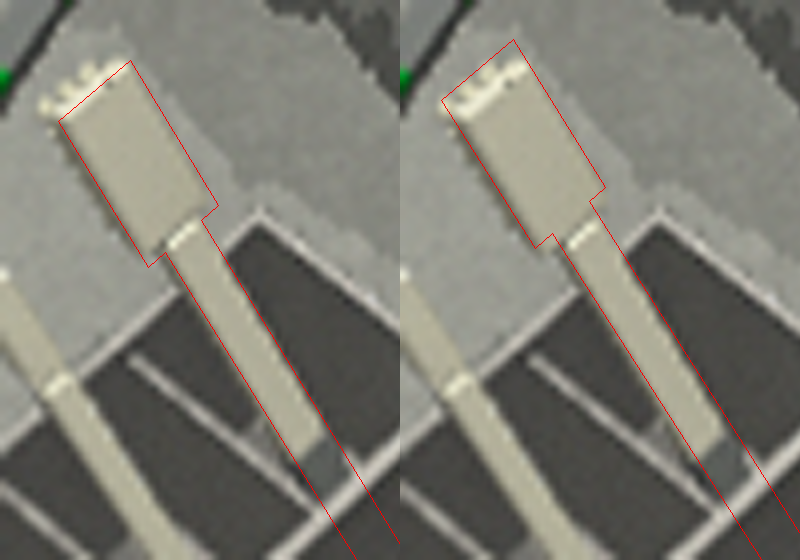

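View pics/d22.png

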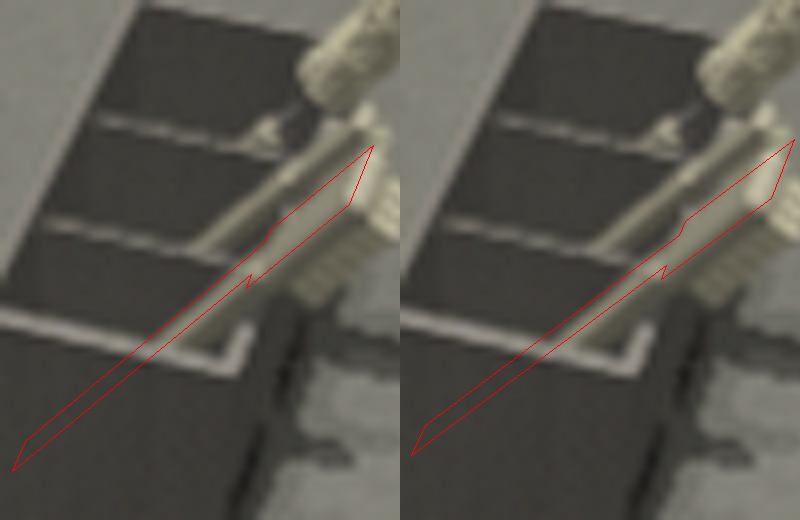

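The seated model (handle on the floor, lean 34.6°) matches both views. The model with the handle 10 mm off the floor does not. I'll hand in.

```bash
python3 -c "
from plant import arm
print(arm.sense()['time']); print(arm.close_job())"
```

```text
27.9
the job is handed in; nothing more can be done
None
```

I took the white and grey brush out of the caddy and turned it end for end. It now stands back in its own bay, handle on the floor and bristles up, leaning about 35° over the -x wall. I handed the job in at 27.9 s with the arm clear.

**Last checks:**
- An outline of the seated brush matched both the scene and side pictures. A version with the handle 10 mm off the floor did not match.
- The caddy still fitted its starting position, and the other two brushes looked as they were at the start.

**What went wrong or disagreed:**
- **Missed grasp:** the first grasp closed on nothing. The pictures put the real fingertips about 36 mm behind where the stated tool geometry says, and the later grasps worked with that corrected.
- **Joint limits:** twice a tilted pose left joints 6 and 7 at the edge of their range, and once joint 4 as well. Joint 6 read 0.1688 and 0.1696 against the stated 0.17. I backed off both times, moving the brush farther out on the counter and using a smaller tilt. I can't tell whether that counts as passing the range.
- **Head height:** the trained network's position for the top of the brush came out about 9 mm above a seated brush. I put that down to measurement error, because the outline fit agreed with the handle being on the floor.

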